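Take the depth of a brush pot's hollow with a lever-lock depth gauge

ROBOT

A 6-joint arm with a two-finger parallel gripper is mounted at the origin on the work surface. World frame = base frame: x ahead of the robot, y to its left, z up, the work surface at z = 0. Lengths are in mm, angles in degrees, forces in N, time in s.
With the tool pointing down it reaches from about 325 to 900 mm from the base axis. Payload 3.5 kg.
Tool frame: the origin (TCP) lies at the very end of the fingers, on their centre line; the grasp point (between the pads) lies behind it (robot.grip_depth is the x of the grasp point in the tool frame, in mm); x points along the fingers, z is the direction in which the jaws open and shut, and the axes are right-handed (so a half turn about x gives the same grasp; the last joint's range is limited). The gripper opens to 85 mm and grips with 20 to 120 N. Pads are 22 mm wide; open, the fingers measure 114 mm over their backs; the gripper's body (76 mm by 85 mm) begins 54 mm behind the grasp point. The pads swing forward as they close: fully open they stand 13 mm farther back than shut.
Start: joints at [-80.925, 15.837, -1.513, 72.651, 0, 84.076], TCP at [161.75, -603.704, 231.313] pointing down, gripper open.
Joint ranges: [-178.77, 178.77], [-48.84, 107.48], [-61.69, 71.31], [-111.58, 123.2], [-90, 87.43], [-180, 180]. Speed limits (degrees/s): [147.25, 147.25, 180, 180, 180, 180].

INTERFACE

Orientations are given as [roll, pitch, yaw] about the fixed x, y, z axes, in that order (R = Rz(yaw) Ry(pitch) Rx(roll)).
In Python, from workcell import robot gives the robot as it stands.
- The arm moves only by the tool carry_out, never from a script. Its argument "rows" is a list of rows, each an object of numbers: "claw": the opening, from 0 (shut) to 1 (fully open); "dx", "dy", "dz": the shift along the tool's x, y, z in mm; "yaw": the turn about the tool's x in degrees. In form: [{"claw": .., "dx": .., "dy": .., "dz": .., "yaw": ..}, ...]. A call has 1 to 12 rows; each row is the pose to reach, as a shift and turn from the pose measured when the call began, along the tool's axes at that moment; what a row does not reach only later rows make up. A row lasts 1/12 s, in which the tool goes at most 41.7 mm and 7.16 degrees, less where a joint would pass 70% of its speed; a pose out of reach is approached as far as the arm can. A call with a gripper value outside its range is refused whole. The fingers move at their own pace and stop on an object; the grip force is fixed at half the most. Time passes only in rows, so rows that repeat a pose let the fingers close. It gives the time, the measured TCP pose, the force and the opening at its end, in the units of the state.
- robot.observe(): the state, without advancing time (a new reading comes with each control period).
- robot.get_image(name): name is "scene" or "top" or "wrist"; returns (picture, depth): 400x640x3 uint8, red, green, blue; 400x640 float32, mm along the optical axis (not along the pixel's ray), 0 where there is no reading.
- robot.calibration(name): a dict with "intrinsics" (3x3 intrinsics, pixels), "D" ([k1, k2, p1, p2, k3] as OpenCV has them; the pictures are not rectified), "xyz" and "orientation" of the camera in the world. Camera axes: x right, y up, looking along -z (the intrinsics and any distortion apply to the point x, -y, -z); pixel columns grow to the right and rows downward; lengths in mm; the calibration is good to about 2 mm. A picture is of the moment at which its call begins: read the wrist's pose just before it. calibration takes no time and is no camera call; for the wrist camera it gives the pose at the moment of the call.
- robot.finish_job(): hands the job in, once; it reports no verdict.
Trained networks look in the newest picture that a camera, given by its name, has taken for a name from the list of things; names that differ only in an ending like _2 or _b are one class to them, and where a whole thing is asked for, a point or a joint stands for the part that bears it (a point fixed in the world has none). Each returns a list of dicts, best first, with "conf" (0 to 1); they miss things now and then, are a little off and sometimes report something else, mostly with a low value. They report only what shows in the picture. A call takes as long as a camera call. They do not tell look-alikes from the thing itself.
- robot.cut_out(query, camera): "region" (400x640 bool, what is visible of it) and "box" ([left, top, right, bottom] in pixels, round what is visible of it).
The state is a dict: "time": time; "joint_pos": joint angles; "joint_vel": joint speeds; "tau": joint torques, N m; "position": TCP position; "orientation": TCP orientation; "wrist_force": force on the tool from outside, world axes, zero at the start; "moment": the same for the moment, N m; "opening": opening from 0.0 (shut) to 1.0 (fully open).
Only numpy, scipy, OpenCV 4.12 (cv2) and the standard library are available. Lean on these libraries where they do the work, as an engineer would, in place of code of your own. Each camera call takes 0.05 s, during which the arm holds its last target.

TASK

Measure the hollow of the carved bamboo brush pot on the board: first swing the magnifier well clear of the pot, without disturbing the tool jar or anything else on the bench. Then set the depth gauge across the pot's mouth, its beam flat on the two plain stretches of the rim and its rod over the middle, and, with the lever still up, lower the rod until its tip touches the bottom. Finally press the lever fully down to lock the rod there, and leave the gauge standing on the pot, rod still on the bottom.

Things in the scene. Friction and masses are not known exactly. Their poses are not given: they have to be found in the camera images.
- gauge_sole (a point): Depth gauge (loose, about 0.48 kg, standing on the bench, rod up): centre of its beam's underside, on the rod's axis; z up, x along the beam towards the lever. Beam 190 (x) x 36 (y) x 16 mm, guide block 28 x 30 mm, 48 mm high in all. Lifted by its grip block, it hangs level with the rod at its upper stop; the rod cannot turn in the beam.
- handle (a point): Centre of the wooden grip block on top of the gauge's rod: 26 (x) x 24 (y) x 28 mm tall, axes as the gauge's. With the rod up it is 159 mm above the beam's underside. Best held across y, as the lever rises on the x side.
- rod_tip (a point): Lower tip of the gauge's steel rod (10 mm diameter, 145 mm long below the grip block). With the rod up it is level with the beam's underside.
- rod (a joint): How far the rod has slid down out of the beam, m: 0 fully up (tip level with the underside), 0.095 at most. A friction of 2 N holds it where it is left; it must be pushed or lowered. The hollow needs 0.045 to 0.080.
- lever (a joint): Cam lever that locks the rod, rad: 0 to 0.1 standing up (open, as it starts), 0.85 fully down, level along the beam. From about 0.2 on it presses on the rod more and more; past 0.78 it is over centre and holds the rod firmly enough to lift the gauge by it. Press its end straight down with 3 to 8 N; it stays where it is left.
- lever_pad (a point): Centre of the upper face of the lever's end pad (24 mm along the lever x 18 mm). The lever is 76 mm long from its hinge to its end. Standing up, this point is 57 to 62 mm from the rod's axis along the gauge's x and 80 to 85 mm above the beam's underside; fully down, 82 mm and 38 mm.
- lever_hinge (a point): Hinge of the lever: 18 mm from the rod's axis along the gauge's x, 34 mm above the beam's underside; axis along the gauge's y.
- pot_mouth (a point): Centre of the mouth of the carved brush pot (fixed), at the height of its plain rim, 125 mm above the bench; z up. Outer diameter 136 mm, wall 9 mm. Two carved crests stand up to 18 mm above the rim, each within 48 degrees either side of the pot's +x and -x; the plain stretches of rim lie at its +y and -y, so the beam goes along the pot's y, either way round.
- pot_floor (a point): Centre of the flat bottom of the pot's hollow, 45 to 80 mm below the rim.
- board: Carving board under the pot (fixed), 200 x 200 x 15 mm, square to the bench, centred on the pot; origin at its underside. Small cleats round the pot's foot.
- lens (a point): Centre of the magnifier's round lens (110 mm diameter, 12 mm thick, lying level 215 mm above the bench). It starts over the pot's mouth.
- magnifier_axis (a point): The swing axis (vertical) of the magnifier, on top of its fixed post (18 mm diameter, base 100 mm diameter), at the height of the lens. The lens centre is 215 mm from it; a round hub of 32 mm and a thin bar join them.
- lens_arm (a joint): Swing of the magnifier about its post, rad: 0 when the arm points towards the robot (-x), positive swings the lens to +y, -1.5 to 1.5. It takes about 0.4 N at the lens and stays where it is left.
- jar_mid (a point): Tool jar (loose): bamboo jar 90 mm diameter, 120 mm tall, gouges standing in it up to 260 mm, taller than the lens's height. This point is on its axis, 60 mm up. It stands on one side, in the way of the lens: the lens has to go to the other side.
- offcut_mid (a point): Bamboo ring (loose), 84 mm diameter, 55 mm tall; centre. Low enough for the lens to pass over.
- mallet_mid (a point): Wooden mallet (loose), lying: head 62 x 110 x 62 mm, centre of the head; the handle runs 175 mm from here to its -x.
- whetstone_mid (a point): Whetstone on its wooden base (loose), 160 x 60 x 38 mm; centre.
- gouge_a_mid (a point): Gouge lying, 160 mm long along its x, 20 mm thick; about its middle.
- gouge_b_mid (a point): Gouge lying, 160 mm long along its x, 20 mm thick; about its middle.
Things that resemble listed ones, but are neither listed nor needed, are in the scene too. What is shaped like the part that bears gauge_sole but blue is not meant. Leave any turquoise look-alike of the part that bears pot_mouth alone.

How it is judged (in metres and radians):
On the way, in this order (a step that is already met when the one before it is completed fails the run):
1. the magnifier is swung clear: lens centre more than 160 mm from the pot's axis (horizontal distance between lens and pot_mouth above 0.16 m), for 0.2 s.
2. the gauge lies flat across the rim with its rod on the bottom, lever still up (z of gauge_sole in the frame of pot_mouth below 0.004 m and angle between gauge_sole's own z axis and vertical below 0.04 rad and horizontal distance between rod_tip and pot_mouth below 0.022 m and z of rod_tip in the frame of pot_floor below 0.0025 m and value of joint lever below 0.5 rad), for 0.1 s.
At the end, for the whole second after the job is handed in: Lens centre more than 160 mm from the pot's axis; gauge's beam flat on the plain rim (within 4 mm, 2.3 degrees), rod within 22 mm of the pot's axis and its tip within 2.5 mm of the bottom; lever down (above 0.77 rad), all at rest (horizontal distance between lens and pot_mouth above 0.16 m and z of gauge_sole in the frame of pot_mouth between -0.004 and 0.004 m and angle between gauge_sole's own z axis and vertical below 0.04 rad and horizontal distance between rod_tip and pot_mouth below 0.022 m and z of rod_tip in the frame of pot_floor between -0.004 and 0.0025 m and value of joint lever above 0.77 rad and velocity of joint lever below 0.05 rad/s and velocity of joint rod below 0.02 m/s); the robot touches nothing.
It fails at once if the tool jar is pushed more than 25 mm or tipped (distance of jar_mid from where it was at the start of the episode above 0.025 m or angle between jar_mid's own z axis and vertical above 0.3 rad).
It fails at once if another thing on the bench is moved more than 30 mm (distance of any of offcut_mid, mallet_mid, whetstone_mid, gouge_a_mid, gouge_b_mid from where it was at the start of the episode above 0.03 m).
It also fails if it takes over 61 s, if anything falls off the work surface, if the arm or the gripper's body presses on something with over 40 N, if the wrist force passes 120 N, or if a joint passes its speed limit or range.

## Working session

There is one attempt and no reset: what is moved stays moved. The work goes in short steps, Python scripts to look and compute and a tool call to move; the robot and the scene stay as the last step left them, time stands still between calls to the robot, and variables do not carry over. Pictures are saved under pics/ and viewed, and the job is handed in when it is done.

Besides the shell and the picture viewer there is one more tool, called after "Call:" as name([rows], argument=value, ...), one row to a line, values as JSON. carry_out: Moves the arm, as the interface text tells. Its arguments: {"type":"object","properties":{"rows":{"type":"array","items":{"type":"object","properties":{"claw":{"type":"number"},"dx":{"type":"number"},"dy":{"type":"number"},"dz":{"type":"number"},"yaw":{"type":"number"}}}}},"required":["rows"]}

```bash
ls; mkdir -p pics; cat > h.py <<'E'
import numpy as np, cv2
from workcell import robot
from scipy.spatial.transform import Rotation as R
def snap(name,fn):
    im,d=robot.get_image(name); cv2.imwrite('pics/'+fn,im[:,:,::-1]); np.save('pics/'+fn+'.npy',d); return im,d
def cam(name):
    c=robot.calibration(name); return c
def pts(name,mask,d,c=None):
    c=c or cam(name)
    v,u=np.nonzero(mask&(d>0)); z=d[v,u]
    K=np.array(c['intrinsics'],float)
    n=cv2.undistortPoints(np.stack([u,v],1).astype(np.float64)[:,None],K,np.array(c['D'],float))[:,0]
    P=np.stack([n[:,0]*z,-n[:,1]*z,-z],1)
    o=c['orientation']; 
    M=R.from_euler('xyz',o,degrees=True).as_matrix()
    return P@M.T+np.array(c['xyz']),u,v
def proj(name,X,c=None):
    c=c or cam(name)
    M=R.from_euler('xyz',c['orientation'],degrees=True).as_matrix()
    p=(np.atleast_2d(X)-np.array(c['xyz']))@M
    p=p*[1,-1,-1]
    return cv2.projectPoints(p[:,None].astype(float),np.zeros(3),np.zeros(3),np.array(c['intrinsics'],float),np.array(c['D'],float))[0][:,0]
E
python3 - <<'E'
from h import *
print(robot.observe()); print(robot.grip_depth)
for n in ['scene','top','wrist']:
    print(cam(n)); snap(n,n+'0.png')
E
```

```text
pics
{'time': 0.0, 'joint_pos': array([-8.09232104e+01,  1.58812635e+01, -1.59797884e+00,  7.26513734e+01,
        8.88706889e-04,  8.40752975e+01]), 'joint_vel': array([-0.11694779,  0.05316437,  0.05017263, -0.00292778,  0.00507205,
       -0.14771739]), 'tau': array([ 7.53925178e-04, -4.45507836e+01,  2.95205247e+01,  1.64052355e-02,
       -5.01531838e-05, -3.32699926e-06]), 'position': array([ 161.64482916, -602.92428625,  230.12602344]), 'orientation': array([173.68546482,  89.86938125,  98.68695591]), 'wrist_force': array([-0.24882088,  0.25379053, -0.4864708 ]), 'moment': array([0.03521236, 0.01067011, 0.03740836]), 'opening': 1.0027620735163882}
-18.700000000000003
{'intrinsics': array([[428.68161952,   0.        , 321.69698517],
       [  0.        , 428.68161952, 196.20961278],
       [  0.        ,   0.        ,   1.        ]]), 'D': array([0.03143375, 0.        , 0.        , 0.        , 0.        ]), 'xyz': array([ 992.5965633 ,  565.67016824, 1154.77687416]), 'orientation': array([ 38.8223949 ,   0.65799248, 147.0203535 ])}
{'intrinsics': array([[391.97523092,   0.        , 321.82095336],
       [  0.        , 391.97523092, 197.02415782],
       [  0.        ,   0.        ,   1.        ]]), 'D': array([-0.00578287,  0.        ,  0.        ,  0.        ,  0.        ]), 'xyz': array([ 479.60130849, -113.23206481, 1430.37609298]), 'orientation': array([  3.85928215,   1.36033327, -90.73184475])}
{'intrinsics': array([[298.9593091 ,   0.        , 318.82881674],
       [  0.        , 298.9593091 , 205.70994796],
       [  0.        ,   0.        ,   1.        ]]), 'D': array([0.01046426, 0.        , 0.        , 0.        , 0.        ]), 'xyz': array([ 228.12755953, -584.41799643,  372.30033483]), 'orientation': array([-1.57392954e+01,  1.06277590e-02, -7.49779172e+01])}
```

View pics/scene0.png

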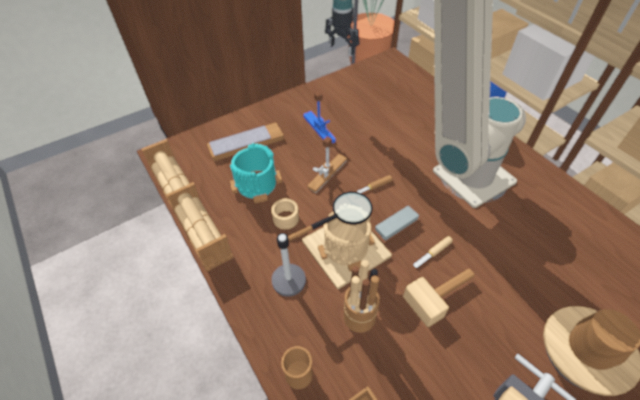

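View pics/top0.png

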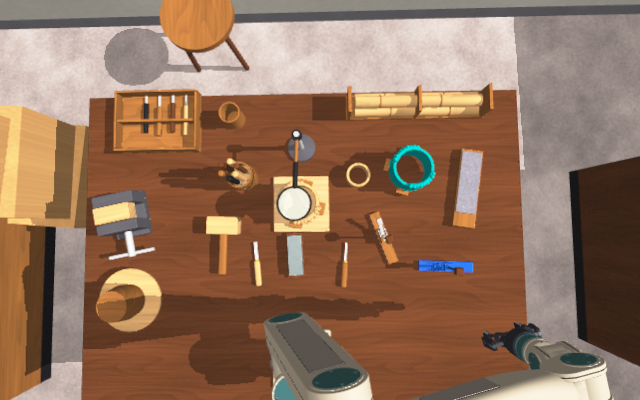

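View pics/wrist0.png

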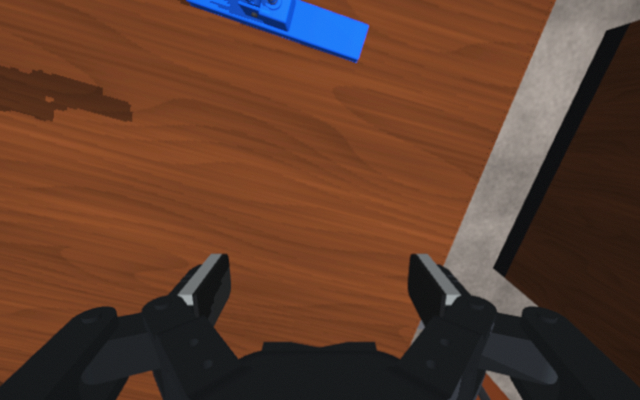

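The top view shows the pot and lens at about (298,203), with the jar at (238,172) on the +y side, so the lens has to swing towards -y (image right). The brown gauge is at (381,237). The blue gauge and the turquoise pot are the decoys.

```bash
python3 - <<'E'
from h import *
im={};d={}
for n in ['top','scene']:
    im[n],d[n]=snap(n,n+'1.png')
    c=cam(n)
    for q in ['gauge_sole','handle','lever_pad','pot_mouth','lens','magnifier_axis','jar_mid','offcut_mid','board','rod','mallet_mid','whetstone_mid','gouge_a_mid']:
        for r in robot.cut_out(q,n)[:3]:
            P,u,v=pts(n,np.array(r['region']),d[n],c)
            if len(P)==0: continue
            print(n,q,round(r['conf'],2),np.round(r['box']),len(P),'med',np.median(P,0).round(0),'min',np.percentile(P,2,axis=0).round(0),'max',np.percentile(P,98,axis=0).round(0))
E
```

```text
top gauge_sole 0.86 [419. 258. 473. 277.] 663 med [ 330. -509.   19.] min [ 301. -609.   -0.] max [ 345. -422.  176.]
top gauge_sole 0.76 [371. 213. 398. 264.] 626 med [ 430. -294.   19.] min [ 340. -339.   -0.] max [ 512. -256.  176.]
top gauge_sole 0.62 [377. 217. 385. 238.] 87 med [ 469. -283.   58.] min [ 437. -298.   14.] max [ 494. -268.   94.]
top handle 0.63 [386. 233. 393. 246.] 67 med [ 428. -296.  173.] min [ 415. -309.   73.] max [ 439. -284.  178.]
top handle 0.63 [204. 216. 243. 276.] 920 med [462. 272.  59.] min [323. 218.   6.] max [507. 323.  67.]
top lever_pad 0.66 [379. 225. 386. 237.] 71 med [ 469. -283.   65.] min [ 440. -298.   40.] max [ 493. -270.   94.]
top lever_pad 0.64 [433. 267. 441. 268.] 36 med [ 328. -476.   66.] min [ 320. -497.   43.] max [ 333. -450.   94.]
top lever_pad 0.43 [273. 176. 330. 230.] 1245 med [520. -46.  15.] min [ 454. -100.    9.] max [648.  96.  23.]
top pot_mouth 0.77 [280. 179. 326. 229.] 475 med [532. -37. 127.] min [469. -85.  28.] max [629.  43. 145.]
top pot_mouth 0.71 [383. 146. 434. 196.] 1085 med [ 667. -383.  105.] min [ 5
[... 2164 characters left out ...]
   1.] max [ 692. -165.   58.]
scene board 0.56 [303. 230. 392. 290.] 1377 med [614.  51.  15.] min [456. -97.   4.] max [652.  98.  20.]
scene rod 0.7 [314.  92. 319. 118.] 124 med [ 326. -509.  151.] min [ 275. -596.   26.] max [ 336. -498.  175.]
scene rod 0.68 [323. 134. 333. 166.] 129 med [ 429. -292.  155.] min [ 415. -305.   57.] max [ 440. -281.  177.]
scene mallet_mid 0.64 [404. 272. 476. 323.] 1715 med [473. 281.  57.] min [314. 223.   1.] max [509. 330.  66.]
scene whetstone_mid 0.84 [372. 207. 420. 246.] 950 med [379.  31.  36.] min [291.  -4.  -1.] max [448.  53.  42.]
scene gouge_a_mid 0.64 [414. 236. 453. 269.] 260 med [324. 162.  17.] min [261. 149.   4.] max [408. 171.  24.]
```

```bash
cat >> h.py <<'E'
def st(): 
    s=robot.observe(); Rm=R.from_euler('xyz',s['orientation'],degrees=True).as_matrix()
    return s,Rm
def rel(target):
    s,Rm=st(); return (Rm.T@(np.array(target)-s['position'])).round(1)
def info():
    s,Rm=st()
    print('t',round(s['time'],2),'pos',s['position'].round(1),'F',s['wrist_force'].round(1),'M',s['moment'].round(2),'open',round(float(s['opening']),3),'\njoints',s['joint_pos'].round(1)); print('axes x',Rm[:,0].round(4),'y',Rm[:,1].round(4),'z',Rm[:,2].round(4))
E
python3 - <<'E'
from h import *
info(); print(rel([615,50,330]))
for n in ['top','scene']:
    d=np.load(f'pics/{n}1.png.npy'); P,u,v=pts(n,np.ones(d.shape,bool),d)
    m=(P[:,2]>200)&(P[:,2]<240)&(P[:,0]>450)&(P[:,0]<820)&(abs(P[:,1])<110)
    Q=P[m]
    for x0 in range(480,800,20):
        q=Q[(Q[:,0]>=x0)&(Q[:,0]<x0+20)]
        if len(q): print(n,x0,len(q),q.min(0).round(0),q.max(0).round(0),q[:,1].mean().round(1))
    # gauge
    m=(P[:,0]>320)&(P[:,0]<540)&(P[:,1]>-360)&(P[:,1]<-230)
    for lo,hi in [(11,22),(40,56),(58,95),(165,185)]:
        q=P[m&(P[:,2]>lo)&(P[:,2]<hi)]
        c=q[:,:2].mean(0); w,V=np.linalg.eigh(np.cov((q[:,:2]-c).T)); a=V[:,1]
        rect=cv2.minAreaRect(q[:,:2].astype(np.float32))
        print(n,lo,hi,len(q),c.round(1),q[:,2].mean().round(1),'pca yaw',np.degrees(np.arctan2(a[1],a[0])).round(1),rect)
E
```

```text
t 1.55 pos [ 161.7 -603.7  231.3] F [-0.5 -0.1 -0.1] M [-0.01  0.02  0.02] open 1.001 
joints [-80.9  15.8  -1.5  72.7  -0.   84.1]
axes x [-0.e+00  1.e-04 -1.e+00] y [0.9659 0.2588 0.    ] z [ 2.588e-01 -9.659e-01 -1.000e-04]
[ -98.7  607.  -514.1]
top 480 57 [489. -27. 212.] [498.  32. 226.] 3.3
top 500 191 [501. -45. 210.] [520.  51. 227.] 2.6
top 520 213 [520. -51. 211.] [539.  57. 226.] 4.7
top 540 226 [540. -52. 211.] [560.  57. 226.] 1.2
top 560 199 [560. -46. 212.] [579.  54. 227.] 5.4
top 580 101 [581. -33. 213.] [600.  38. 228.] 2.6
top 600 31 [600.  -6. 215.] [619.   7. 226.] 0.4
top 620 33 [622.  -9. 211.] [638.   7. 228.] -0.7
top 640 35 [640.  -9. 214.] [660.   3. 229.] -3.3
top 660 24 [662.  -9. 216.] [679.   3. 226.] -3.4
top 680 24 [681. -10. 215.] [700.  -0. 225.] -4.8
top 700 26 [700. -10. 216.] [720.  -0. 224.] -5.4
top 720 25 [720. -10. 214.] [740.  -0. 225.] -5.1
top 740 66 [741. -23. 204.] [760.   8. 240.] -8.0
top 760 30 [760. -21. 225.] [772.   5. 236.] -7.9
top 11 22 345 [ 415.8 -299.4] 16.7 pca yaw -158.4 ((422.66717529296875, -288.78521728515625), (189.233
[... 1189 characters left out ...]
43. -19. 203.] [760.  13. 238.] 1.4
scene 760 85 [760. -18. 201.] [773.  12. 236.] 0.3
scene 11 22 309 [ 431.8 -290.8] 16.1 pca yaw -159.5 ((427.0515441894531, -294.2145080566406), (193.42127990722656, 39.73552322387695), 21.37009620666504)
scene 40 56 75 [ 433.9 -290.8] 46.7 pca yaw -167.2 ((434.85369873046875, -292.94232177734375), (54.25441360473633, 31.54947853088379), 20.904239654541016)
scene 58 95 48 [ 457.3 -282.2] 78.7 pca yaw -159.2 ((460.038818359375, -284.552490234375), (76.39608764648438, 20.9669132232666), 25.69926643371582)
scene 165 185 49 [ 428.4 -291.8] 171.9 pca yaw -168.8 ((427.9974670410156, -293.0092468261719), (28.27509307861328, 22.249000549316406), 15.03793716430664)
```

```bash
python3 - <<'E'
import cv2
a=cv2.imread('pics/top1.png')[200:280,360:420]; b=cv2.imread('pics/scene1.png')[120:210,290:370]
a=cv2.resize(a,(400,533),interpolation=cv2.INTER_CUBIC); b=cv2.resize(b,(400,450),interpolation=cv2.INTER_CUBIC)
b=cv2.copyMakeBorder(b,0,83,0,0,cv2.BORDER_CONSTANT)
cv2.imwrite('pics/g1.png',cv2.hconcat([a,b]))
E
```

```text
(no output)
```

View pics/g1.png

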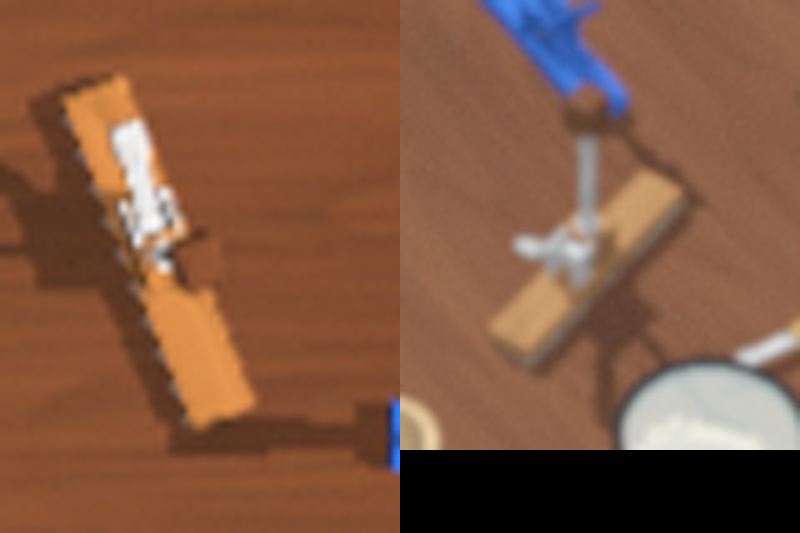

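Call:
carry_out([
  {"claw": 0,"dx": -40,"dy": 0,"dz": 0,"yaw": -7},
  {"claw": 0,"dx": -80,"dy": 0,"dz": 0,"yaw": -14},
  {"claw": 0,"dx": -99,"dy": 32,"dz": -27,"yaw": -20},
  {"claw": 0,"dx": -99,"dy": 62,"dz": -53,"yaw": -26},
  {"claw": 0,"dx": -99,"dy": 93,"dz": -79,"yaw": -32},
  {"claw": 0,"dx": -99,"dy": 124,"dz": -105,"yaw": -38},
  {"claw": 0,"dx": -99,"dy": 155,"dz": -131,"yaw": -44},
  {"claw": 0,"dx": -99,"dy": 186,"dz": -157,"yaw": -50},
  {"claw": 0,"dx": -99,"dy": 217,"dz": -184,"yaw": -56},
  {"claw": 0,"dx": -99,"dy": 248,"dz": -210,"yaw": -60},
  {"claw": 0,"dx": -99,"dy": 279,"dz": -236,"yaw": -60},
  {"claw": 0,"dx": -99,"dy": 310,"dz": -262,"yaw": -60},
])

```text
time: 2.55
position: [394.1, -268.6, 330.6]
orientation: [-27.1, 89.9, -42.1]
wrist_force: [-0.4, -0.8, -0.5]
opening: -0.002
```

```bash
python3 - <<'E'
from h import *
info(); print(rel([620,50,330]))
E
```

```text
t 2.55 pos [ 394.1 -268.6  330.6] F [-0.4 -0.8 -0.5] M [ 0.   -0.07  0.01] open -0.002 
joints [-42.1  -1.6  -9.6  82.   -0.   63. ]
axes x [ 7.e-04 -6.e-04 -1.e+00] y [ 2.590e-01  9.659e-01 -4.000e-04] z [ 9.659e-01 -2.590e-01  8.000e-04]
[  0.6 366.3 135.7]
```

Call:
carry_out([
  {"claw": 0,"dx": 0,"dy": 37,"dz": 14},
  {"claw": 0,"dx": 0,"dy": 74,"dz": 28},
  {"claw": 0,"dx": 0,"dy": 111,"dz": 42},
  {"claw": 0,"dx": 0,"dy": 148,"dz": 55},
  {"claw": 0,"dx": 0,"dy": 185,"dz": 69},
  {"claw": 0,"dx": 0,"dy": 222,"dz": 83},
  {"claw": 0,"dx": 0,"dy": 259,"dz": 97},
  {"claw": 0,"dx": 0,"dy": 296,"dz": 110},
  {"claw": 0,"dx": 0,"dy": 333,"dz": 124},
  {"claw": 0,"dx": 0,"dy": 366,"dz": 136},
  {"claw": 0,"dx": 0,"dy": 366,"dz": 136},
  {"claw": 0,"dx": 0,"dy": 366,"dz": 136},
])

```text
invalid input at $.rows[0]: expected keys claw, dx, dy, dz, yaw
```

```bash
python3 - <<'E'
from h import *
info(); print(rel([620,48,205]))
snap('wrist','w2.png'); snap('scene','s2.png')
E
```

```text
t 2.55 pos [ 394.1 -268.6  330.6] F [-0.4 -0.8 -0.5] M [ 0.   -0.07  0.01] open -0.002 
joints [-42.1  -1.6  -9.6  82.   -0.   63. ]
axes x [ 7.e-04 -6.e-04 -1.e+00] y [ 2.590e-01  9.659e-01 -4.000e-04] z [ 9.659e-01 -2.590e-01  8.000e-04]
[125.6 364.4 136.1]
```

View pics/w2.png

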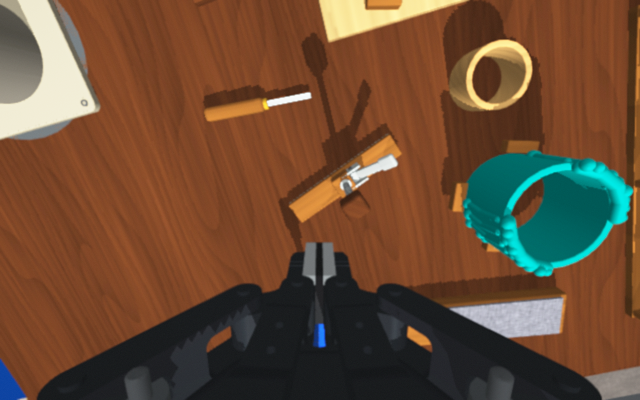

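View pics/s2.png

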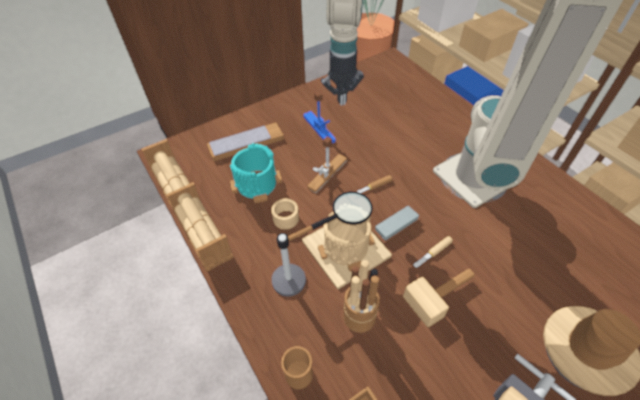

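The first row was refused because it needs every key, so the arm hasn't moved. The wrist view shows the brown gauge at (345,180) with its lever to the right. I'll go on towards the lens.

Call:
carry_out([
  {"claw": 0,"dx": 0,"dy": 37,"dz": 14,"yaw": 0},
  {"claw": 0,"dx": 0,"dy": 74,"dz": 28,"yaw": 0},
  {"claw": 0,"dx": 0,"dy": 111,"dz": 42,"yaw": 0},
  {"claw": 0,"dx": 0,"dy": 148,"dz": 55,"yaw": 0},
  {"claw": 0,"dx": 0,"dy": 185,"dz": 69,"yaw": 0},
  {"claw": 0,"dx": 0,"dy": 222,"dz": 83,"yaw": 0},
  {"claw": 0,"dx": 0,"dy": 259,"dz": 97,"yaw": 0},
  {"claw": 0,"dx": 0,"dy": 296,"dz": 110,"yaw": 0},
  {"claw": 0,"dx": 0,"dy": 333,"dz": 124,"yaw": 0},
  {"claw": 0,"dx": 0,"dy": 366,"dz": 136,"yaw": 0},
  {"claw": 0,"dx": 0,"dy": 366,"dz": 136,"yaw": 0},
  {"claw": 0,"dx": 0,"dy": 366,"dz": 136,"yaw": 0},
])

```text
time: 3.65
position: [619.9, 54.8, 330.6]
orientation: [81.7, 89.9, 67.3]
wrist_force: [0.5, -2.1, -0.1]
opening: 0.003
```

```bash
python3 - <<'E'
from h import *
info(); print(rel([620,48,205]))
snap('wrist','w3.png'); snap('scene','s3.png')
E
```

```text
t 3.65 pos [619.9  54.8 330.6] F [ 0.5 -2.1 -0.1] M [-0.06 -0.01 -0.  ] open 0.003 
joints [ -0.9  13.7   7.6  83.8   0.  103.5]
axes x [ 3.e-04  8.e-04 -1.e+00] y [2.492e-01 9.685e-01 9.000e-04] z [ 9.685e-01 -2.492e-01  1.000e-04]
[125.6  -6.7   1.8]
```

View pics/w3.png

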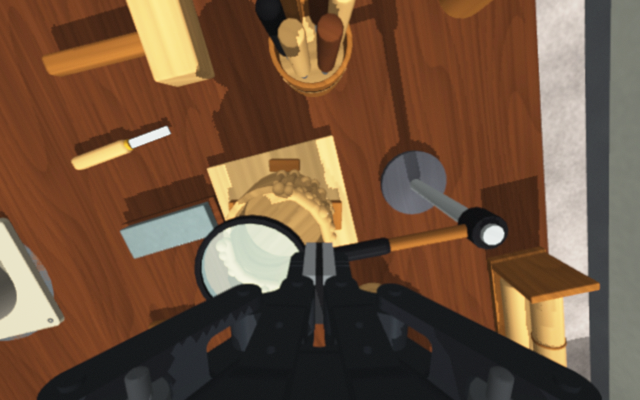

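View pics/s3.png

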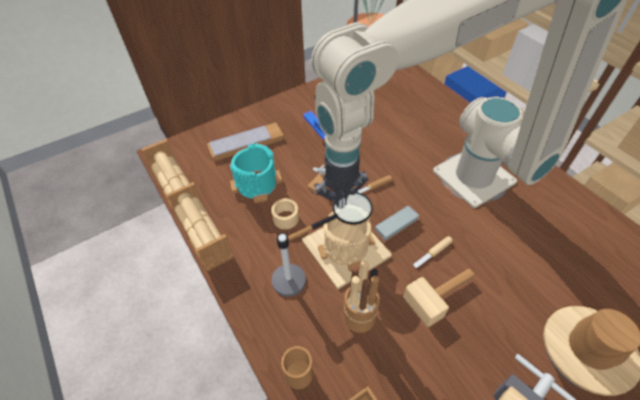

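```bash
python3 - <<'E'
from h import *
info()
print(proj('scene',[[620,55,330],[550,3,215],[765,-4,215]]),proj('wrist',[[620,55,330],[550,3,215],[765,-4,215],[620,48,205]]))
print(cam('wrist')['xyz'])
print(rel([620,48,205]))
E
```

```text
t 3.75 pos [619.   53.1 331.2] F [-0.7 -1.2  0.2] M [-0.06 -0.02  0.01] open 0.001 
joints [ -1.1  13.6   7.5  83.8   0.  103.5]
axes x [ 6.e-04  7.e-04 -1.e+00] y [2.519e-01 9.677e-01 9.000e-04] z [ 9.677e-01 -2.519e-01  4.000e-04]
[[339.8910205  206.54034849]
 [349.26742155 208.29207901]
 [279.8322369  243.0072154 ]] [[320.28599757 255.71798899]
 [262.04930841 268.80483637]
 [489.95164764 221.69636181]
 [321.24590874 204.18317768]]
[636.01129346 120.87302035 473.28632085]
[126.2  -4.8   2.3]
```

```bash
python3 - <<'E'
from h import *
for p in [[638,53,331],[638,53,201]]: print(rel(p))
E
```

```text
[ 0.2  4.7 18.5]
[130.2   4.5  18.4]
```

Call:
carry_out([
  {"claw": 0,"dx": 0,"dy": 4.6,"dz": 18.5,"yaw": 0},
  {"claw": 0,"dx": 30,"dy": 4.6,"dz": 18.5,"yaw": 0},
  {"claw": 0,"dx": 60,"dy": 4.6,"dz": 18.5,"yaw": 0},
  {"claw": 0,"dx": 90,"dy": 4.6,"dz": 18.5,"yaw": 0},
  {"claw": 0,"dx": 115,"dy": 4.6,"dz": 18.5,"yaw": 0},
  {"claw": 0,"dx": 130,"dy": 4.6,"dz": 18.5,"yaw": 0},
  {"claw": 0,"dx": 130,"dy": 4.6,"dz": 18.5,"yaw": 0},
  {"claw": 0,"dx": 130,"dy": 4.6,"dz": 18.5,"yaw": 0},
])

```text
time: 4.42
position: [636.9, 51.5, 200.8]
orientation: [174.1, 89.9, 159.4]
wrist_force: [1.4, 0.1, -0.1]
opening: -0.001
```

```bash
python3 - <<'E'
from h import *
info()
snap('wrist','w4.png'); 
A=np.array([765,-4])
import math
for z in [201]:
  for th in [0,10,20,30,40,50,60,70,76]:
    t=math.radians(th); p=A+130*np.array([-math.cos(t),-math.sin(t)])-16*np.array([math.sin(t),-math.cos(t)])
    print(th,p.round(0),rel([p[0],p[1],z]))
E
```

```text
t 4.42 pos [636.9  51.5 200.8] F [ 1.4  0.1 -0.1] M [-0.04 -0.    0.04] open -0.001 
joints [ -1.2  18.2  -2.   69.8   0.  103.5]
axes x [-1.5e-03  6.0e-04 -1.0e+00] y [2.538e-01 9.673e-01 2.000e-04] z [ 0.9673 -0.2538 -0.0016]
0 [635.  12.] [  1.3 -39.3   7. ]
10 [634. -11.] [  1.3 -61.6  12. ]
20 [637. -33.] [  1.3 -82.7  20.8]
30 [644. -55.] [   1.3 -101.9   33.1]
40 [655. -75.] [   1.3 -118.7   48.6]
50 [669. -93.] [   1.3 -132.5   66.8]
60 [ 686. -109.] [   1.3 -143.    87.1]
70 [ 706. -121.] [   1.4 -149.8  108.8]
76 [ 718. -126.] [   1.4 -152.   122.4]
```

View pics/w4.png

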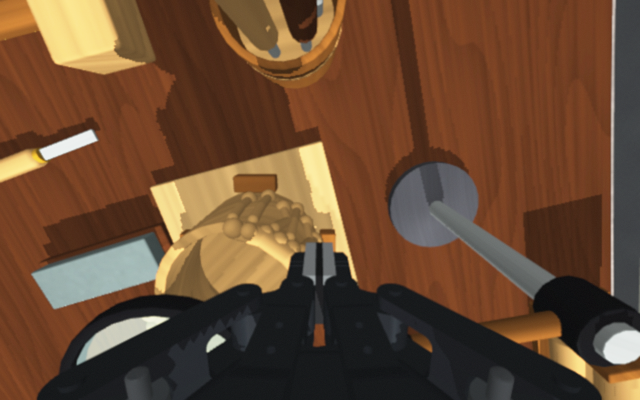

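The closed fingers are down on the +y side of the bar, clear of the jar. Now I'll sweep the arm round.

Call:
carry_out([
  {"claw": 0,"dx": 1,"dy": -20,"dz": 3,"yaw": 0},
  {"claw": 0,"dx": 1,"dy": -39,"dz": 7,"yaw": 0},
  {"claw": 0,"dx": 1,"dy": -52,"dz": 9,"yaw": 0},
  {"claw": 0,"dx": 1,"dy": -67,"dz": 13,"yaw": 0},
  {"claw": 0,"dx": 1,"dy": -83,"dz": 21,"yaw": 0},
  {"claw": 0,"dx": 1,"dy": -102,"dz": 33,"yaw": 0},
  {"claw": 0,"dx": 1,"dy": -119,"dz": 49,"yaw": 0},
  {"claw": 0,"dx": 1,"dy": -133,"dz": 67,"yaw": 0},
  {"claw": 0,"dx": 1,"dy": -143,"dz": 87,"yaw": 0},
  {"claw": 0,"dx": 1,"dy": -150,"dz": 109,"yaw": 0},
  {"claw": 0,"dx": 1,"dy": -150,"dz": 109,"yaw": 0},
  {"claw": 0,"dx": 1,"dy": -150,"dz": 109,"yaw": 0},
])

```text
time: 5.47
position: [706.4, -122.5, 201.9]
orientation: [14.8, 89.8, 0.0]
wrist_force: [-0.2, 0.6, -0.1]
opening: 0.004
```

```bash
python3 - <<'E'
from h import *
info()
snap('scene','s5.png'); snap('top','t5.png')
E
```

```text
t 5.47 pos [ 706.4 -122.5  201.9] F [-0.2  0.6 -0.1] M [0.02 0.03 0.07] open 0.004 
joints [-15.   25.9   9.2  73.1   0.   89.8]
axes x [ 0.0026  0.     -1.    ] y [2.55e-01 9.67e-01 7.00e-04] z [ 0.9669 -0.255   0.0026]
```

View pics/s5.png

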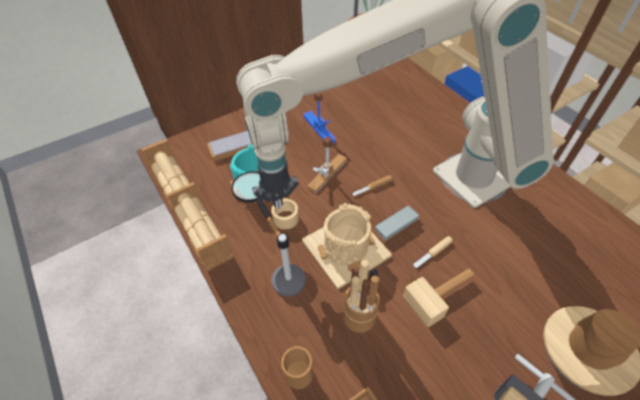

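View pics/t5.png

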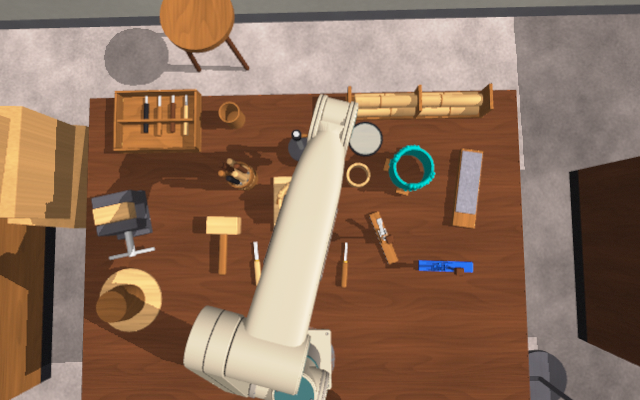

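```bash
python3 - <<'E'
from h import *
info()
for p in [[692,-115,202],[690,-115,320],[428,-294,320]]: print(rel(p))
E
```

```text
t 5.57 pos [ 705.2 -121.1  201.8] F [-0.3  0.  -0.9] M [-0.    0.   -0.01] open 0.004 
joints [-14.9  25.8   9.   73.1   0.1  89.8]
axes x [ 1.6e-03  5.0e-04 -1.0e+00] y [2.537e-01 9.673e-01 9.000e-04] z [ 0.9673 -0.2537  0.0014]
[ -0.2   2.6 -14.3]
[-118.2    2.2  -16.1]
[-118.7 -237.5 -224.1]
```

Call:
carry_out([
  {"claw": 0,"dx": 0,"dy": 3,"dz": -14,"yaw": 0},
  {"claw": 0,"dx": -35,"dy": 3,"dz": -16,"yaw": 0},
  {"claw": 0,"dx": -75,"dy": 3,"dz": -16,"yaw": 0},
  {"claw": 0.2,"dx": -110,"dy": 3,"dz": -16,"yaw": 6},
  {"claw": 1,"dx": -118,"dy": -20,"dz": -38,"yaw": 12},
  {"claw": 1,"dx": -118,"dy": -47,"dz": -62,"yaw": 18},
  {"claw": 1,"dx": -118,"dy": -74,"dz": -85,"yaw": 24},
  {"claw": 1,"dx": -118,"dy": -101,"dz": -108,"yaw": 30},
  {"claw": 1,"dx": -118,"dy": -128,"dz": -131,"yaw": 36},
  {"claw": 1,"dx": -118,"dy": -155,"dz": -154,"yaw": 42},
  {"claw": 1,"dx": -118,"dy": -182,"dz": -177,"yaw": 48},
  {"claw": 1,"dx": -118,"dy": -209,"dz": -200,"yaw": 54},
])

```text
time: 6.57
position: [456.3, -272.1, 319.9]
orientation: [67.3, 89.9, -1.6]
wrist_force: [0.7, -0.2, 0.3]
opening: 1.001
```

```bash
python3 - <<'E'
from h import *
info()
print(rel([428,-294,320]))
E
```

```text
t 6.57 pos [ 456.3 -272.1  319.9] F [ 0.7 -0.2  0.3] M [-0.02 -0.01  0.02] open 1.001 
joints [-3.780e+01  4.200e+00 -4.800e+00  8.080e+01  1.000e-01  1.211e+02]
axes x [ 2.e-03 -1.e-04 -1.e+00] y [0.9331 0.3597 0.0018] z [ 3.597e-01 -9.331e-01  8.000e-04]
[ -0.2 -34.3  10.2]
```

Call:
carry_out([
  {"claw": 1,"dx": 0,"dy": -34,"dz": 10,"yaw": 0},
  {"claw": 1,"dx": 0,"dy": -34,"dz": 10,"yaw": 0},
  {"claw": 1,"dx": 0,"dy": -34,"dz": 10,"yaw": 0},
])

```text
time: 6.82
position: [426.5, -293.6, 320.4]
orientation: [60.7, 89.8, -8.3]
wrist_force: [0.8, 0.7, 0.6]
opening: 1.001
```

```bash
python3 - <<'E'
from h import *
info()
snap('wrist','w6.png'); snap('top','t6.png'); snap('scene','s6.png')
for n,f in [('wrist','w6'),('top','t6'),('scene','s6')]:
    d=np.load(f'pics/{f}.png.npy'); P,u,v=pts(n,np.ones(d.shape,bool),d)
    m=(P[:,0]>320)&(P[:,0]<540)&(P[:,1]>-360)&(P[:,1]<-230)
    for lo,hi in [(11,22),(40,56),(58,95),(160,185)]:
        q=P[m&(P[:,2]>lo)&(P[:,2]<hi)]
        if len(q)<5: continue
        rect=cv2.minAreaRect(q[:,:2].astype(np.float32))
        print(n,lo,hi,len(q),q.mean(0).round(1),np.array(rect[0]).round(1),np.array(rect[1]).round(1),round(rect[2],1))
E
```

```text
t 6.82 pos [ 426.5 -293.6  320.4] F [0.8 0.7 0.6] M [-0.01 -0.01 -0.04] open 1.001 
joints [-4.180e+01  2.800e+00 -6.300e+00  8.080e+01  1.000e-01  1.173e+02]
axes x [ 2.7e-03 -4.0e-04 -1.0e+00] y [0.9339 0.3574 0.0024] z [ 0.3574 -0.9339  0.0013]
wrist 11 22 1456 [ 437.8 -291.6   14.8] [ 428.8 -295.8] [189.  35.] 20.7
wrist 40 56 440 [ 440.7 -290.6   46.8] [ 440.6 -290.5] [49.5 29.8] 21.8
wrist 58 95 367 [ 478.  -276.5   77.9] [ 462.7 -282.5] [71.4 17.7] 21.2
wrist 160 185 618 [ 430.2 -294.7  171.4] [ 428.9 -295.3] [26.4 23.5] 21.4
top 11 22 179 [ 451.3 -283.3   16.6] [ 430.1 -296.4] [180.9  36.4] 20.5
top 40 56 76 [ 436.2 -291.2   48.2] [ 435.6 -294.2] [50.7 29. ] 13.5
top 58 95 48 [ 476.6 -278.5   78. ] [ 460.2 -285.8] [72.4 17.5] 20.7
top 160 185 32 [ 431.4 -293.4  172.5] [ 429.8 -292.2] [15.9 26.2] 75.7
scene 11 22 319 [ 433.1 -290.4   15.9] [ 427.5 -293.7] [192.9  39.3] 21.3
scene 40 56 80 [ 434.  -290.2   47. ] [ 436.5 -291.5] [57.1 34.1] 29.7
scene 58 95 49 [ 456.2 -282.3   78.8] [ 459.2 -283.1] [75.3 17.7] 23.1
scene 160 185 58 [ 429.  -291.8  169.8] [ 427.6 -292.8] [26.9 22.6] 17.5
```

View pics/w6.png

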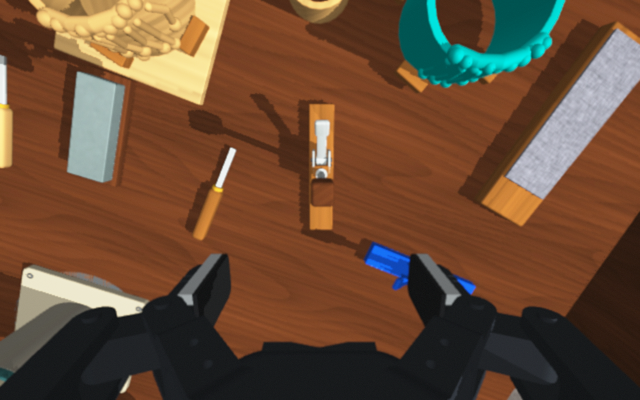

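View pics/t6.png

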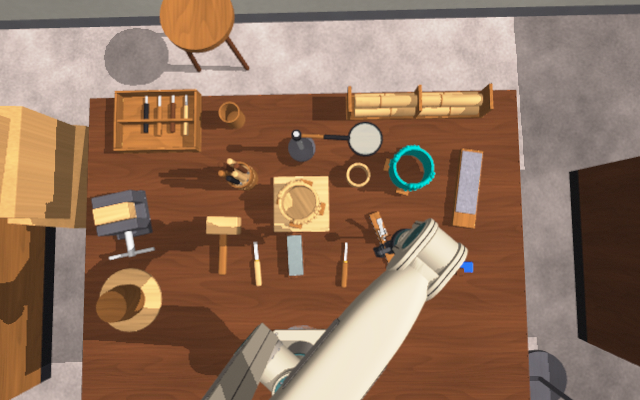

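View pics/s6.png

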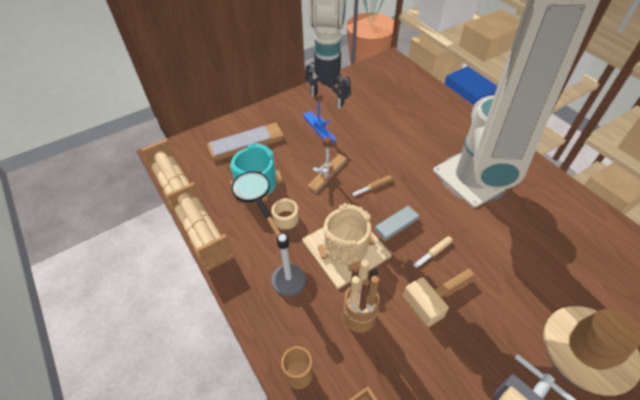

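The lens is well clear now, at (366,138) in the top view, and the pot's mouth is open to view. The wrist camera puts the handle at (429,-295) with yaw 21°. Next I'll measure the pot.

```bash
python3 - <<'E'
from h import *
from scipy.optimize import least_squares
for n,f in [('top','t6'),('scene','s6')]:
    d=np.load(f'pics/{f}.png.npy'); P,u,v=pts(n,np.ones(d.shape,bool),d)
    b=P[(P[:,2]>9)&(P[:,2]<21)&(abs(P[:,0]-550)<130)&(abs(P[:,1])<130)]
    print(n,'board',np.percentile(b[:,:2],[0.5,99.5],axis=0).round(1), cv2.minAreaRect(b[:,:2].astype(np.float32)))
    m=(np.hypot(P[:,0]-551,P[:,1])<85)
    q=P[m&(P[:,2]>118)&(P[:,2]<150)]
    f2=lambda p:np.hypot(q[:,0]-p[0],q[:,1]-p[1])-p[2]
    r=least_squares(f2,[551,0,63],loss='soft_l1'); print('rim fit',r.x.round(1),len(q))
    c=r.x[:2]; ang=np.degrees(np.arctan2(q[:,1]-c[1],q[:,0]-c[0]))
    for a in range(-180,180,15):
        s=q[(ang>=a)&(ang<a+15)]
        if len(s): print(a,len(s),'z',np.percentile(s[:,2],[10,50,90]).round(0),'r',np.hypot(*(s[:,:2]-c).T).mean().round(0))
    fl=P[(np.hypot(P[:,0]-c[0],P[:,1]-c[1])<40)]
    print('floor z',np.percentile(fl[:,2],[5,25,50,75,95]).round(1),len(fl))
E
python3 -c "
import cv2
a=cv2.imread('pics/t6.png')[165:245,260:340]; b=cv2.imread('pics/s6.png')[190:270,308:388]
cv2.imwrite('pics/p6.png',cv2.resize(cv2.hconcat([a,b]),(800,400),interpolation=2))"
```

```text
top board [[ 427.9 -102.6]
 [ 651.    97. ]] ((544.843505859375, -2.7613525390625), (200.4391632080078, 246.43942260742188), 89.97504425048828)
rim fit [551.2  -3.5  63.9] 480
-180 30 z [133. 139. 142.] r 64.0
-165 24 z [138. 141. 144.] r 64.0
-150 27 z [135. 140. 142.] r 64.0
-135 28 z [136. 139. 143.] r 64.0
-120 25 z [131. 139. 144.] r 64.0
-105 13 z [119. 123. 133.] r 64.0
-90 14 z [122. 125. 128.] r 63.0
-75 14 z [124. 127. 129.] r 63.0
-60 14 z [123. 125. 129.] r 63.0
-45 12 z [121. 129. 130.] r 63.0
-30 13 z [122. 126. 134.] r 64.0
-15 24 z [131. 138. 140.] r 64.0
0 25 z [136. 138. 142.] r 65.0
15 27 z [135. 141. 145.] r 65.0
30 24 z [136. 140. 144.] r 64.0
45 25 z [136. 140. 143.] r 64.0
60 29 z [133. 139. 144.] r 65.0
75 17 z [124. 125. 136.] r 64.0
90 14 z [121. 125. 128.] r 63.0
105 13 z [123. 125. 129.] r 63.0
120 14 z [123. 125. 127.] r 63.0
135 13 z [121. 125. 130.] r 63.0
150 14 z [122. 125. 132.] r 63.0
165 27 z [134. 137. 142.] r 65.0
floor z [45.6 48.2 50.3 52.3 55.1] 400
scene board [[426.1 -98.9]
 [652.   99.1]] ((536.5760498046875, -0.56585693359375), (231.793075
[... 211 characters left out ...]
 r 65.0
-120 37 z [125. 136. 140.] r 65.0
-105 20 z [121. 125. 126.] r 65.0
-90 19 z [120. 124. 127.] r 64.0
-75 18 z [120. 124. 126.] r 64.0
-60 15 z [120. 124. 127.] r 62.0
-45 13 z [121. 124. 126.] r 63.0
-30 12 z [124. 130. 134.] r 63.0
-15 27 z [131. 135. 139.] r 64.0
0 33 z [123. 138. 141.] r 63.0
15 42 z [126. 140. 144.] r 64.0
30 43 z [131. 137. 142.] r 63.0
45 40 z [123. 136. 140.] r 63.0
60 42 z [120. 139. 143.] r 64.0
75 19 z [120. 124. 138.] r 64.0
90 21 z [120. 124. 126.] r 62.0
105 15 z [122. 123. 127.] r 63.0
120 18 z [121. 124. 127.] r 63.0
135 14 z [123. 125. 127.] r 64.0
150 15 z [122. 124. 129.] r 64.0
165 45 z [126. 136. 141.] r 65.0
floor z [45.8 48.1 49.5 50.8 53.4] 171
```

View pics/p6.png

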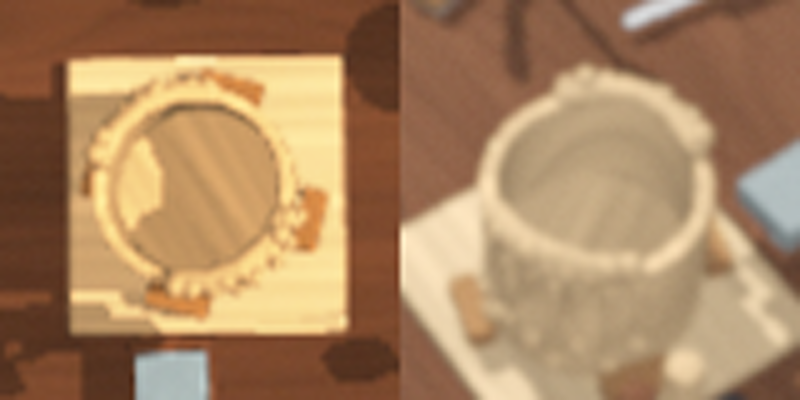

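The pot's crests cover roughly -18..78° and 162..256°, so its yaw is about 30°. The plain stretches lie at 120° and -60°, the centre is near (552,-1), and the floor is about 75 mm below the rim. Now I'll grasp the handle.

```bash
python3 - <<'E'
from h import *
info()
print(rel([429,-295,142]))
E
```

```text
t 6.97 pos [ 428.6 -292.8  320. ] F [ 0.2 -0.2 -0.5] M [-0.03 -0.    0.01] open 1.0 
joints [-4.150e+01  2.900e+00 -6.200e+00  8.070e+01  1.000e-01  1.173e+02]
axes x [ 0.0025 -0.     -1.    ] y [0.9326 0.361  0.0023] z [ 0.361  -0.9326  0.001 ]
[178.   -0.9   2. ]
```

Call:
carry_out([
  {"claw": 1,"dx": 40,"dy": -1,"dz": 2,"yaw": 0},
  {"claw": 1,"dx": 80,"dy": -1,"dz": 2,"yaw": 0},
  {"claw": 1,"dx": 120,"dy": -1,"dz": 2,"yaw": 0},
  {"claw": 1,"dx": 150,"dy": -1,"dz": 2,"yaw": 0},
  {"claw": 1,"dx": 170,"dy": -1,"dz": 2,"yaw": 0},
  {"claw": 1,"dx": 178,"dy": -1,"dz": 2,"yaw": 0},
  {"claw": 1,"dx": 178,"dy": -1,"dz": 2,"yaw": 0},
  {"claw": 1,"dx": 178,"dy": -1,"dz": 2,"yaw": 0},
])

```text
time: 7.63
position: [429.9, -294.8, 142.6]
orientation: [61.9, 89.8, -6.8]
wrist_force: [0.3, 0.2, 0.7]
opening: 0.996
```

```bash
python3 - <<'E'
from h import *
info()
snap('wrist','w7.png')
E
```

```text
t 7.63 pos [ 429.9 -294.8  142.6] F [0.3 0.2 0.7] M [ 0.02 -0.03 -0.01] open 0.996 
joints [-4.160e+01  9.000e+00 -2.130e+01  5.950e+01  1.000e-01  1.171e+02]
axes x [ 3.e-03 -4.e-04 -1.e+00] y [0.932  0.3624 0.0027] z [ 0.3624 -0.932   0.0014]
```

View pics/w7.png

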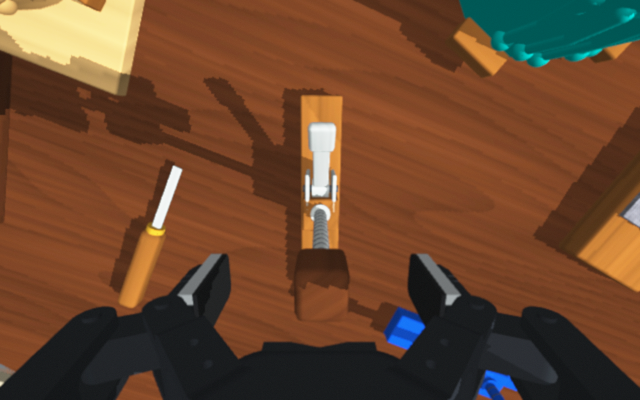

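The grip block is centred between the open fingers at about (322,283). I'll close and lift a little.

Call:
carry_out([
  {"claw": 0.1,"dx": 0,"dy": 0,"dz": 0,"yaw": 0},
  {"claw": 0.0,"dx": 0,"dy": 0,"dz": 0,"yaw": 0},
  {"claw": 0.0,"dx": 0,"dy": 0,"dz": 0,"yaw": 0},
  {"claw": 0.0,"dx": 0,"dy": 0,"dz": 0,"yaw": 0},
  {"claw": 0.0,"dx": 0,"dy": 0,"dz": 0,"yaw": 0},
  {"claw": 0.0,"dx": 0,"dy": 0,"dz": 0,"yaw": 0},
  {"claw": 0.0,"dx": 0,"dy": 0,"dz": 0,"yaw": 0},
  {"claw": 0.0,"dx": -5,"dy": 0,"dz": 0,"yaw": 0},
  {"claw": 0.0,"dx": -15,"dy": 0,"dz": 0,"yaw": 0},
  {"claw": 0.0,"dx": -35,"dy": 0,"dz": 0,"yaw": 0},
  {"claw": 0.0,"dx": -60,"dy": 0,"dz": 0,"yaw": 0},
  {"claw": 0.0,"dx": -60,"dy": 0,"dz": 0,"yaw": 0},
])

```text
time: 8.68
position: [432.3, -297.3, 208.1]
orientation: [35.1, 89.3, -33.7]
wrist_force: [2.2, -1.6, -3.7]
opening: 0.273
```

```bash
python3 - <<'E'
from h import *
info()
snap('wrist','w8.png')
E
```

```text
t 8.68 pos [ 432.3 -297.3  208.1] F [ 2.2 -1.6 -3.7] M [-0.26 -0.37  0.02] open 0.273 
joints [-4.160e+01  6.000e+00 -1.640e+01  6.690e+01  1.000e-01  1.171e+02]
axes x [ 0.0103 -0.0068 -0.9999] y [0.9321 0.3622 0.0071] z [ 0.3622 -0.9321  0.0101]
```

View pics/w8.png

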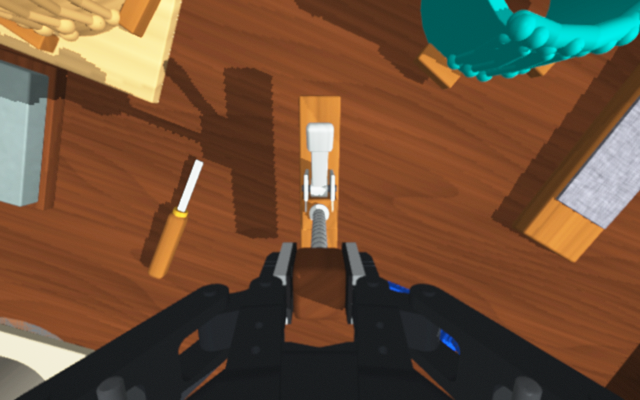

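Call:
carry_out([
  {"claw": 0,"dx": -30,"dy": 0,"dz": 0,"yaw": -3},
  {"claw": 0,"dx": -65,"dy": 0,"dz": 0,"yaw": -8},
  {"claw": 0,"dx": -100,"dy": 0,"dz": 0,"yaw": -14},
  {"claw": 0,"dx": -127,"dy": 10,"dz": -10,"yaw": -20},
  {"claw": 0,"dx": -127,"dy": 30,"dz": -30,"yaw": -26},
  {"claw": 0,"dx": -127,"dy": 52,"dz": -54,"yaw": -32},
  {"claw": 0,"dx": -127,"dy": 74,"dz": -78,"yaw": -38},
  {"claw": 0,"dx": -127,"dy": 96,"dz": -102,"yaw": -44},
  {"claw": 0,"dx": -127,"dy": 118,"dz": -125,"yaw": -50},
  {"claw": 0,"dx": -127,"dy": 138,"dz": -147,"yaw": -56},
  {"claw": 0,"dx": -127,"dy": 150,"dz": -160,"yaw": -62},
  {"claw": 0,"dx": -127,"dy": 155,"dz": -165,"yaw": -66},
])

```text
time: 9.73
position: [515.2, -83.2, 330.2]
orientation: [-25.7, 89.6, -28.0]
wrist_force: [-1.0, -1.5, -4.7]
opening: 0.268
```

```bash
python3 - <<'E'
from h import *
info(); print(rel([552,-1,335]))
s,Rm=st(); print('tool y ang',np.degrees(np.arctan2(Rm[1,1],Rm[0,1])))
snap('wrist','w9.png');snap('scene','s9.png')
E
```

```text
t 9.73 pos [515.2 -83.2 330.2] F [-1.  -1.5 -4.7] M [-0.41  0.03 -0.01] open 0.268 
joints [-16.2   2.9  -5.   81.7  -0.1  76.1]
axes x [ 0.0061 -0.0032 -1.    ] y [ 0.0404  0.9992 -0.003 ] z [ 0.9992 -0.0403  0.0062]
[-4.8 83.6 33.5]
tool y ang 87.68746243056721
```

View pics/s9.png

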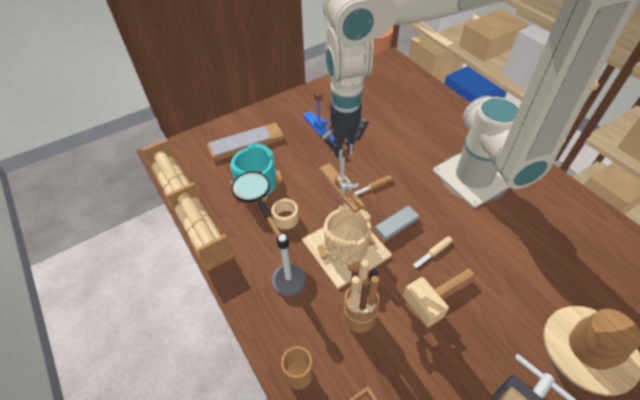

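View pics/w9.png

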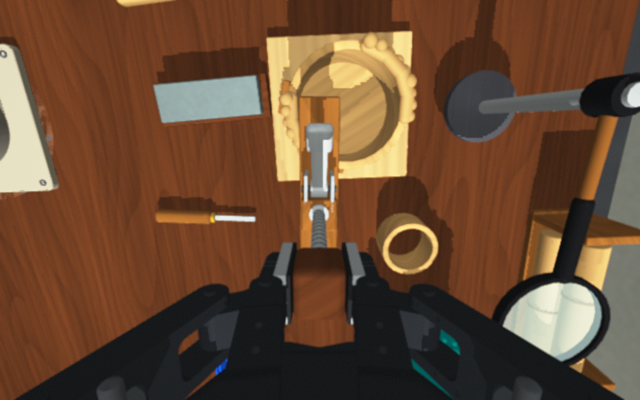

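```bash
python3 - <<'E'
from h import *
from scipy.optimize import least_squares
c=cam('wrist'); d=np.load('pics/w9.png.npy'); P,u,v=pts('wrist',np.ones(d.shape,bool),d,c)
m=(np.hypot(P[:,0]-551,P[:,1])<85)
q=P[m&(P[:,2]>117)&(P[:,2]<150)]
r=least_squares(lambda p:np.hypot(q[:,0]-p[0],q[:,1]-p[1])-p[2],[551,0,63],loss='soft_l1'); print(r.x.round(1),len(q))
cc=r.x[:2]; ang=np.degrees(np.arctan2(q[:,1]-cc[1],q[:,0]-cc[0]))
for a in range(-180,180,10):
    s=q[(ang>=a)&(ang<a+10)]
    if len(s)>3: print(a,len(s),np.percentile(s[:,2],[10,50,90]).round(0),end=' | ')
fl=P[(np.hypot(P[:,0]-cc[0],P[:,1]-cc[1])<40)&(P[:,2]<100)]
print('floor',np.percentile(fl[:,2],[5,25,50,75,95]).round(1),len(fl))
b=P[(P[:,2]>8)&(P[:,2]<22)&(abs(P[:,0]-550)<130)&(abs(P[:,1])<130)]
print(cv2.minAreaRect(b[:,:2].astype(np.float32)),np.percentile(b[:,:2],[.5,99.5],axis=0).round(1))
# gauge beam in hand
g=P[(np.hypot(P[:,0]-515,P[:,1]+83)<110)&(P[:,2]>170)&(P[:,2]<215)]
print('beam',len(g),cv2.minAreaRect(g[:,:2].astype(np.float32)),np.median(g[:,2]))
E
```

```text
[550.9  -3.8  63.1] 4298
-180 168 [135. 138. 140.] | -170 154 [136. 140. 141.] | -160 106 [138. 141. 142.] | -150 35 [132. 138. 141.] | -100 80 [121. 124. 125.] | -90 81 [122. 124. 125.] | -80 79 [122. 124. 126.] | -70 81 [123. 124. 125.] | -60 84 [122. 124. 126.] | -50 84 [123. 125. 126.] | -40 87 [122. 124. 126.] | -30 93 [123. 124. 125.] | -20 141 [124. 133. 136.] | -10 187 [133. 136. 138.] | 0 193 [134. 138. 140.] | 10 207 [136. 140. 142.] | 20 217 [136. 141. 142.] | 30 203 [135. 139. 141.] | 40 206 [134. 138. 140.] | 50 212 [134. 138. 142.] | 60 238 [133. 139. 142.] | 70 200 [123. 135. 142.] | 80 111 [122. 124. 125.] | 90 110 [122. 124. 125.] | 100 107 [122. 124. 125.] | 110 105 [122. 124. 126.] | 120 105 [122. 124. 125.] | 130 100 [123. 124. 125.] | 140 100 [122. 124. 125.] | 150 94 [123. 124. 125.] | 160 137 [125. 136. 139.] | 170 193 [134. 137. 140.] | floor [47.8 48.6 49.2 49.7 50.5] 1883
((536.31494140625, -3.353271484375), (200.50038146972656, 232.42593383789062), 89.5417251586914) [[ 427.8 -102.8]
 [ 651.3   95.2]]
beam 2672 ((516.2527465820312, -65.092041015625), (140.3142852783203, 36.1120719909668), 87.02320861816406) 200.9126192109256
```

The wrist camera fit gives a pot centre of (551,-3), a plain stretch centred at 120°, and a floor at z≈49, so about 75 mm deep. I'll hover over the pot with the last 33° turn.

Call:
carry_out([
  {"claw": 0,"dx": 0,"dy": 8,"dz": 4,"yaw": -6},
  {"claw": 0,"dx": -2,"dy": 24,"dz": 10,"yaw": -12},
  {"claw": 0,"dx": -4,"dy": 44,"dz": 18,"yaw": -18},
  {"claw": 0,"dx": -4,"dy": 64,"dz": 26,"yaw": -24},
  {"claw": 0,"dx": -4,"dy": 77,"dz": 31,"yaw": -29},
  {"claw": 0,"dx": -4,"dy": 81,"dz": 33,"yaw": -33},
  {"claw": 0,"dx": -4,"dy": 81,"dz": 33,"yaw": -33},
  {"claw": 0,"dx": -4,"dy": 81,"dz": 33,"yaw": -33},
  {"claw": 0,"dx": -4,"dy": 81,"dz": 33,"yaw": -33},
])

```text
time: 10.58
position: [551.0, -6.2, 333.4]
orientation: [-82.7, 89.6, -52.5]
wrist_force: [-0.6, 0.3, -5.0]
opening: 0.273
```

```bash
python3 - <<'E'
from h import *
s,Rm=st(); info(); print('tool y ang',np.degrees(np.arctan2(Rm[1,1],Rm[0,1])))
print(rel([551,-3,300]))
im,d=snap('wrist','w10.png');snap('scene','s10.png')
c=cam('wrist');P,u,v=pts('wrist',np.ones(d.shape,bool),d,c)
g=P[(np.hypot(P[:,0]-551,P[:,1]+3)<110)&(P[:,2]>180)&(P[:,2]<215)]
print('beam',len(g),cv2.minAreaRect(g[:,:2].astype(np.float32)),np.median(g[:,2]))
A=np.c_[g[:,:2]-[551,-3],np.ones(len(g))]; k=(abs(g[:,2]-np.median(g[:,2]))<6); print(np.linalg.lstsq(A[k],g[k,2],rcond=None)[0])
E
```

```text
t 10.58 pos [551.   -6.2 333.4] F [-0.6  0.3 -5. ] M [0.01 0.03 0.01] open 0.273 
joints [-7.2  6.  -1.3 82.4 -0.3 52.6]
axes x [ 0.0041 -0.0054 -1.    ] y [-0.5027  0.8645 -0.0067] z [0.8645 0.5027 0.0009]
tool y ang 120.17631034912253
[33.4  3.   1.6]
beam 2685 ((541.62060546875, 10.643089294433594), (36.03746795654297, 139.95309448242188), 29.85502052307129) 204.44301664850582
[ 5.65341695e-03 -9.55418515e-03  2.04868118e+02]
```

View pics/w10.png

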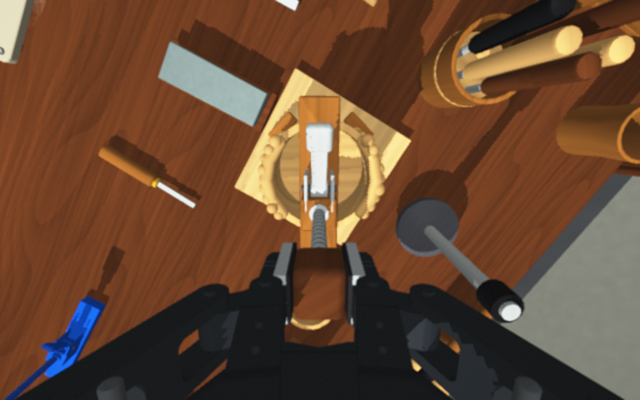

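View pics/s10.png

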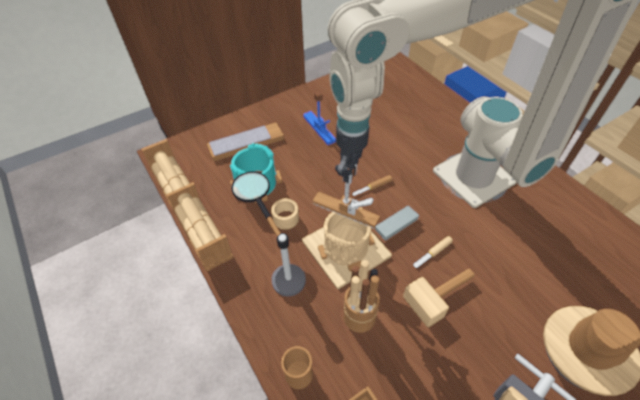

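The beam hangs level over both plain stretches. I'll lower it close to the rim.

Call:
carry_out([
  {"claw": 0,"dx": 20,"dy": 2,"dz": 1,"yaw": 0},
  {"claw": 0,"dx": 40,"dy": 2,"dz": 1,"yaw": 0},
  {"claw": 0,"dx": 52,"dy": 2,"dz": 1,"yaw": 0},
  {"claw": 0,"dx": 57,"dy": 2,"dz": 1,"yaw": 0},
  {"claw": 0,"dx": 57,"dy": 2,"dz": 1,"yaw": 0},
  {"claw": 0,"dx": 57,"dy": 2,"dz": 1,"yaw": 0},
])

```text
time: 11.18
position: [551.4, -4.5, 277.2]
orientation: [-74.8, 89.6, -44.7]
wrist_force: [-0.1, 0.5, -5.3]
opening: 0.271
```

```bash
python3 - <<'E'
from h import *
info(); print(rel([551,-3,268]))
snap('scene','s11.png')
E
python3 -c "
import cv2
b=cv2.imread('pics/s11.png')[150:290,280:420]
cv2.imwrite('pics/p11.png',cv2.resize(b,(560,560),interpolation=2))"
```

```text
t 11.18 pos [551.4  -4.5 277.2] F [-0.1  0.5 -5.3] M [-0.02 -0.03 -0.04] open 0.271 
joints [-7.   6.9 -6.9 75.8 -0.3 52.8]
axes x [ 0.0053 -0.0053 -1.    ] y [-0.5028  0.8644 -0.0072] z [0.8644 0.5028 0.002 ]
[9.2 1.6 0.3]
```

View pics/p11.png

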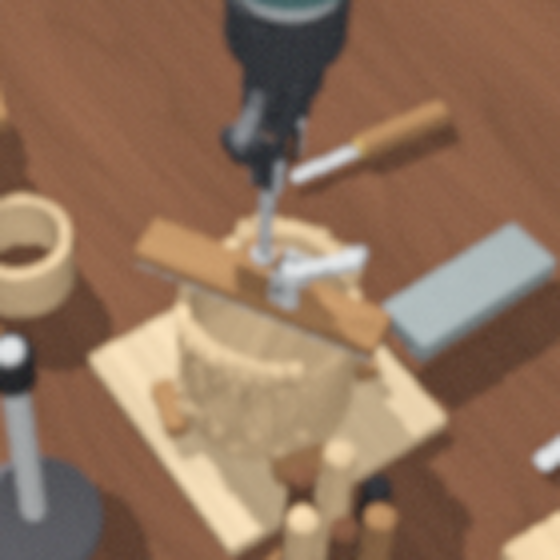

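Everything is placed as expected. Next I'll bring the beam down onto the rim slowly.

Call:
carry_out([
  {"claw": 0,"dx": 3,"dy": 1,"dz": 0,"yaw": 0},
  {"claw": 0,"dx": 6,"dy": 1,"dz": 0,"yaw": 0},
  {"claw": 0,"dx": 9,"dy": 1,"dz": 0,"yaw": 0},
  {"claw": 0,"dx": 12,"dy": 1,"dz": 0,"yaw": 0},
  {"claw": 0,"dx": 15,"dy": 1,"dz": 0,"yaw": 0},
  {"claw": 0,"dx": 15,"dy": 1,"dz": 0,"yaw": 0},
])

```text
time: 11.73
position: [552.4, -3.9, 263.5]
orientation: [-63.6, 89.4, -33.4]
wrist_force: [1.0, -1.8, -0.9]
opening: 0.269
```

```bash
python3 - <<'E'
from h import *
info()
im,d=snap('wrist','w12.png')
c=cam('wrist');P,u,v=pts('wrist',np.ones(d.shape,bool),d,c)
g=P[(np.hypot(P[:,0]-551,P[:,1]+3)<110)&(P[:,2]>130)&(P[:,2]<150)&(abs((P[:,:2]-[551,-3])@[.866,.5])<15)]
m=np.median(g[:,2]);k=abs(g[:,2]-m)<5
A=np.c_[g[:,:2]-[551,-3],np.ones(len(g))]; print('beam',len(g),m,np.linalg.lstsq(A[k],g[k,2],rcond=None)[0])
E
```

```text
t 11.73 pos [552.4  -3.9 263.5] F [ 1.  -1.8 -0.9] M [-0.1  -0.1  -0.01] open 0.269 
joints [-7.   7.2 -8.2 74.  -0.3 52.8]
axes x [ 0.0089 -0.0059 -0.9999] y [-0.5028  0.8644 -0.0096] z [0.8644 0.5028 0.0048]
beam 1888 140.6210602730072 [ 1.33557581e-02 -9.20590466e-03  1.41386218e+02]
```

View pics/w12.png

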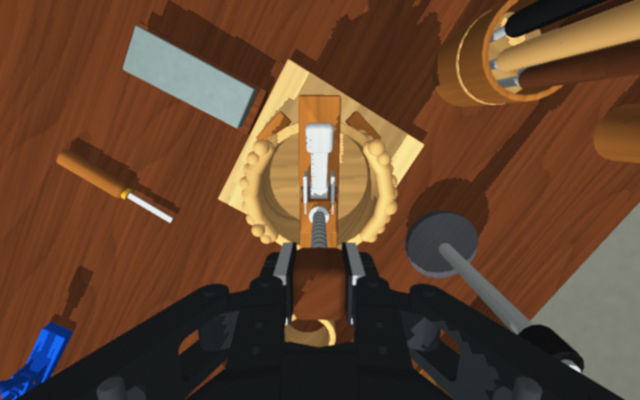

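The beam sits on the rim: its top is at z≈141 and the weight is off the wrist. I'll lower the rod most of the way.

Call:
carry_out([
  {"claw": 0,"dx": 5,"dy": 0,"dz": 0,"yaw": 0},
  {"claw": 0,"dx": 12,"dy": 0,"dz": 0,"yaw": 0},
  {"claw": 0,"dx": 20,"dy": 0,"dz": 0,"yaw": 0},
  {"claw": 0,"dx": 28,"dy": 0,"dz": 0,"yaw": 0},
  {"claw": 0,"dx": 36,"dy": 0,"dz": 0,"yaw": 0},
  {"claw": 0,"dx": 44,"dy": 0,"dz": 0,"yaw": 0},
  {"claw": 0,"dx": 52,"dy": 0,"dz": 0,"yaw": 0},
  {"claw": 0,"dx": 58,"dy": 0,"dz": 0,"yaw": 0},
  {"claw": 0,"dx": 62,"dy": 0,"dz": 0,"yaw": 0},
  {"claw": 0,"dx": 62,"dy": 0,"dz": 0,"yaw": 0},
])

```text
time: 12.62
position: [552.3, -4.0, 200.1]
orientation: [-65.1, 89.5, -34.9]
wrist_force: [0.6, 0.5, -3.5]
opening: 0.273
```

```bash
python3 - <<'E'
from h import *
info()
E
```

```text
t 12.62 pos [552.3  -4.  200.1] F [ 0.6  0.5 -3.5] M [-0.07 -0.11 -0.02] open 0.273 
joints [ -7.    9.3 -13.6  66.7  -0.2  52.8]
axes x [ 0.007  -0.0049 -1.    ] y [-0.5026  0.8645 -0.0078] z [0.8645 0.5027 0.0036]
```

```bash
python3 - <<'E'
from h import *
im,d=snap('wrist','w13.png'); info()
c=cam('wrist');P,u,v=pts('wrist',np.ones(d.shape,bool),d,c)
g=P[(np.hypot(P[:,0]-551,P[:,1]+3)<110)&(P[:,2]>60)&(P[:,2]<150)&(abs((P[:,:2]-[551,-3])@[.866,.5])<15)]
s=(g[:,:2]-[551,-3])@[-.5,.866]
for a in range(-100,100,10):
    k=(s>=a)&(s<a+10)
    if k.sum()>5: print(a,k.sum(),np.percentile(g[k,2],[10,50,90]).round(1))
snap('scene','s13.png')
E
python3 -c "
import cv2
b=cv2.imread('pics/s13.png')[150:290,280:420]
cv2.imwrite('pics/p13.png',cv2.resize(b,(560,560),interpolation=2))"
```

```text
t 12.67 pos [552.   -3.7 200.3] F [ 0.3 -0.1 -2.3] M [-0.01 -0.14 -0.03] open 0.265 
joints [ -7.    9.3 -13.6  66.7  -0.2  52.8]
axes x [ 0.0064 -0.0044 -1.    ] y [-0.5027  0.8644 -0.0071] z [0.8644 0.5028 0.0033]
-100 343 [141.7 142.4 143.1]
-90 380 [141.7 142.4 143.1]
10 108 [140.6 141.3 142.2]
20 234 [140.2 141.2 142.4]
30 288 [140.3 141.  141.9]
40 107 [140.2 141.  141.8]
50 79 [140.  140.7 141.5]
60 297 [139.8 140.7 141.6]
70 744 [139.8 140.6 141.4]
80 765 [139.3 140.4 141.3]
```

View pics/p13.png

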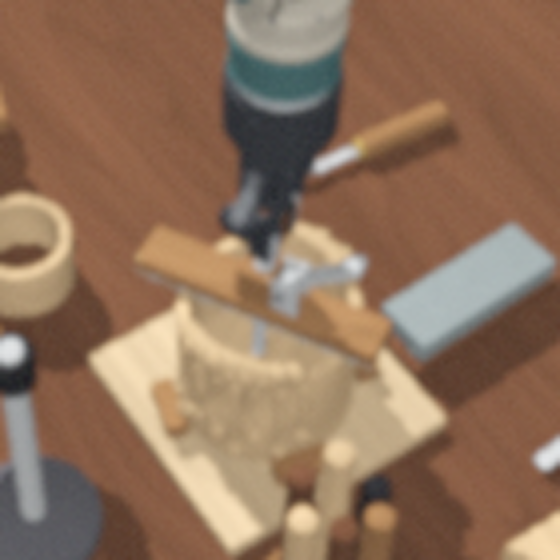

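View pics/w13.png

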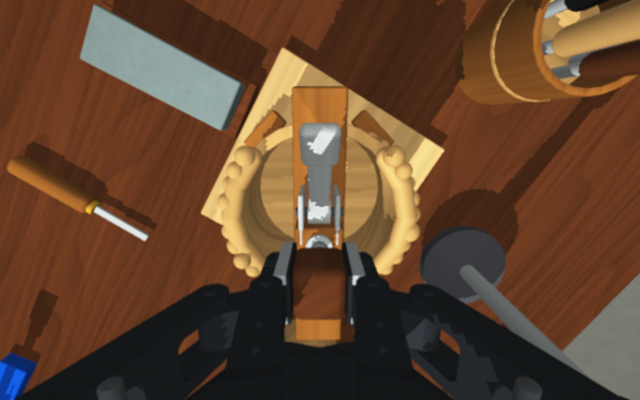

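The beam is flat at z≈141 and the rod is sliding down inside the pot. I'll creep down to the bottom while watching the force.

Call:
carry_out([
  {"claw": 0,"dx": 2,"dy": 0,"dz": 0,"yaw": 0},
  {"claw": 0,"dx": 4,"dy": 0,"dz": 0,"yaw": 0},
  {"claw": 0,"dx": 6,"dy": 0,"dz": 0,"yaw": 0},
  {"claw": 0,"dx": 7,"dy": 0,"dz": 0,"yaw": 0},
  {"claw": 0,"dx": 7,"dy": 0,"dz": 0,"yaw": 0},
])

```text
time: 13.13
position: [552.2, -3.8, 193.6]
orientation: [-63.6, 89.5, -33.4]
wrist_force: [0.7, -1.6, 0.2]
opening: 0.269
```

Call:
carry_out([
  {"claw": 0,"dx": 1,"dy": 0,"dz": 0,"yaw": 0},
  {"claw": 0,"dx": 2,"dy": 0,"dz": 0,"yaw": 0},
  {"claw": 0,"dx": 2,"dy": 0,"dz": 0,"yaw": 0},
])

```text
time: 13.38
position: [552.4, -3.8, 193.3]
orientation: [-61.7, 89.5, -31.5]
wrist_force: [-1.9, -1.3, 8.2]
opening: 0.267
```

Force rose to 8 N at z≈193.4, so the tip is on the bottom, which agrees with the depth picture. I'll hold, then release and rise.

Call:
carry_out([
  {"claw": 0,"dx": 1,"dy": 0,"dz": 0,"yaw": 0},
  {"claw": 0,"dx": 1,"dy": 0,"dz": 0,"yaw": 0},
  {"claw": 0,"dx": 1,"dy": 0,"dz": 0,"yaw": 0},
  {"claw": 0,"dx": 1,"dy": 0,"dz": 0,"yaw": 0},
])

```text
time: 13.72
position: [552.3, -3.8, 193.3]
orientation: [-61.8, 89.4, -31.6]
wrist_force: [-2.1, -1.7, 7.6]
opening: 0.265
```

```bash
python3 - <<'E'
from h import *
info()
im,d=snap('wrist','w14.png')
c=cam('wrist');P,u,v=pts('wrist',np.ones(d.shape,bool),d,c)
g=P[(np.hypot(P[:,0]-551,P[:,1]+3)<110)&(P[:,2]>60)&(P[:,2]<150)&(abs((P[:,:2]-[551,-3])@[.866,.5])<15)]
s=(g[:,:2]-[551,-3])@[-.5,.866]
for a in range(-100,100,10):
    k=(s>=a)&(s<a+10)
    if k.sum()>5: print(a,k.sum(),np.percentile(g[k,2],[10,50,90]).round(1))
E
```

```text
t 13.72 pos [552.3  -3.8 193.3] F [-2.1 -1.7  7.6] M [-0.24  0.74  0.03] open 0.265 
joints [ -7.    9.5 -14.2  65.8  -0.2  52.8]
axes x [ 0.0082 -0.005  -1.    ] y [-0.5032  0.8641 -0.0085] z [0.8641 0.5032 0.0045]
-100 381 [141.2 142.  142.6]
-90 444 [140.9 141.7 142.5]
-80 151 [141.  141.8 142.6]
10 112 [140.1 140.9 142.1]
20 257 [140.  140.8 144.4]
30 294 [139.8 140.6 141.5]
40 115 [139.8 140.5 141.4]
50 66 [139.8 140.5 141.2]
60 310 [139.5 140.4 141.3]
70 828 [139.4 140.3 141.2]
80 812 [139.2 140.1 140.9]
```

Call:
carry_out([
  {"claw": 0.5,"dx": 0,"dy": 0,"dz": 0,"yaw": 0},
  {"claw": 0.9,"dx": 0,"dy": 0,"dz": 0,"yaw": 0},
  {"claw": 1,"dx": 0,"dy": 0,"dz": 0,"yaw": 0},
  {"claw": 1,"dx": 0,"dy": 0,"dz": 0,"yaw": 0},
  {"claw": 1,"dx": 0,"dy": 0,"dz": 0,"yaw": 0},
  {"claw": 1,"dx": -30,"dy": 0,"dz": 0,"yaw": 0},
  {"claw": 1,"dx": -65,"dy": 0,"dz": 0,"yaw": 0},
  {"claw": 1,"dx": -100,"dy": 0,"dz": 0,"yaw": 0},
  {"claw": 1,"dx": -115,"dy": 0,"dz": 0,"yaw": 0},
  {"claw": 1,"dx": -115,"dy": 0,"dz": 0,"yaw": 0},
  {"claw": 1,"dx": -115,"dy": 0,"dz": 0,"yaw": 0},
])

```text
time: 14.68
position: [552.1, -3.2, 309.3]
orientation: [-56.2, 89.3, -26.0]
wrist_force: [0.6, 0.7, -0.1]
opening: 0.997
```

```bash
cat > meas.py <<'E'
from h import *
import sys
tag=sys.argv[1]
info()
im,d=snap('wrist',f'w{tag}.png'); c=cam('wrist')
P,u,v=pts('wrist',np.ones(d.shape,bool),d,c)
O=np.array([551,-3]); ex=np.array([-.5,.866]); ey=np.array([-.866,-.5])
X=np.c_[(P[:,:2]-O)@ex,(P[:,:2]-O)@ey,P[:,2]]
b=X[(abs(X[:,1])<15)&(X[:,2]>130)&(X[:,2]<150)&(abs(X[:,0])<105)]
A=np.c_[b[:,:2],np.ones(len(b))]; print('beam',len(b),np.linalg.lstsq(A,b[:,2],rcond=None)[0].round(4),'x',np.percentile(b[:,0],[1,99]).round(1),'y',np.percentile(b[:,1],[1,99]).round(1))
h=X[(abs(X[:,0])<28)&(abs(X[:,1])<28)&(X[:,2]>190)&(X[:,2]<240)]
if len(h): print('handle',len(h),'top z',np.percentile(h[:,2],[50,90]).round(1),cv2.minAreaRect(h[:,:2].astype(np.float32)))
l=X[(X[:,0]>30)&(X[:,0]<105)&(abs(X[:,1])<20)&(X[:,2]>150)&(X[:,2]<225)]
for a in range(30,105,8):
    k=(l[:,0]>=a)&(l[:,0]<a+8)
    if k.sum()>3: print('lever',a,k.sum(),'z',np.percentile(l[k,2],[10,50,90]).round(1),'y',np.percentile(l[k,1],[2,98]).round(1))
E
python3 meas.py 15; python3 -c "
from h import *
snap('scene','s15.png')"; python3 -c "
import cv2
b=cv2.imread('pics/s15.png')[150:290,280:420]
cv2.imwrite('pics/p15.png',cv2.resize(b,(560,560),interpolation=2))"
```

```text
t 14.68 pos [552.1  -3.2 309.3] F [ 0.6  0.7 -0.1] M [-0.04  0.08 -0.01] open 0.997 
joints [-6.9  6.2 -3.9 79.2 -0.2 52.9]
axes x [ 0.0106 -0.0052 -0.9999] y [-0.5032  0.8641 -0.0098] z [0.8641 0.5033 0.0066]
beam 2414 [ 0.000000e+00 -1.700000e-03  1.389437e+02] x [-98.5  89.5] y [-14.9  14.7]
handle 1011 top z [219.9 221. ] ((-4.300941467285156, -0.21122074127197266), (24.95301628112793, 23.739700317382812), 0.43618544936180115)
lever 30 102 z [180.  183.5 186.5] y [-5.4  5.3]
lever 38 122 z [188.3 192.  195.1] y [-5.3  5.9]
lever 46 176 z [197.  200.9 203.9] y [-8.1  8.2]
lever 54 224 z [205.5 208.8 212.1] y [-8.7  8.8]
lever 62 160 z [209.5 211.7 213. ] y [-8.3  8.4]
```

View pics/w15.png

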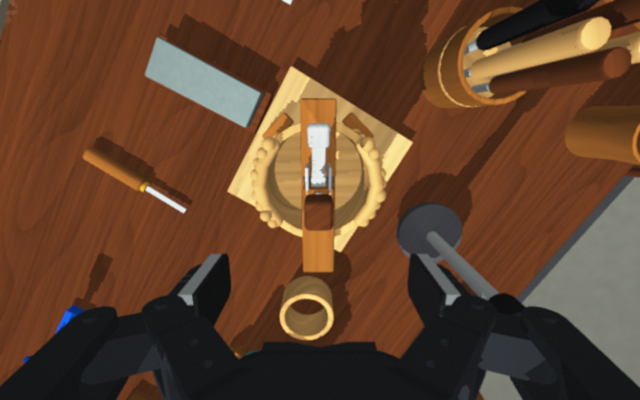

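View pics/p15.png

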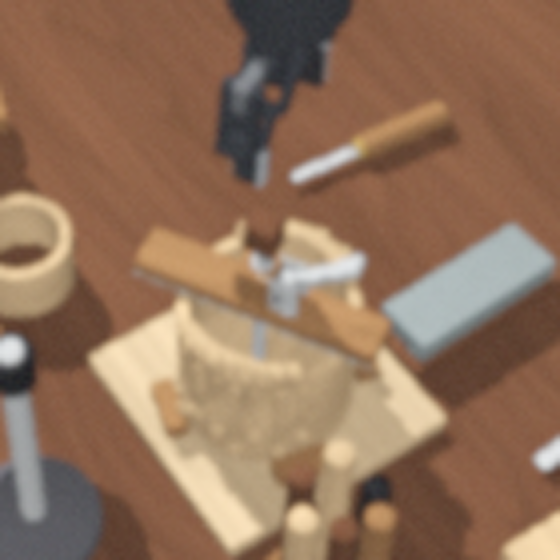

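The gauge stands flat on the rim with the rod down. The handle top is at z≈221, which means about 77 mm of extension and a tip on the 48-49 mm floor. The lever is still up, with its pad about 60 mm from the axis. Next I'll close the fingers and hover above the pad.

Call:
carry_out([
  {"claw": 0.5,"dx": 0,"dy": 20,"dz": 0,"yaw": 0},
  {"claw": 0,"dx": 0,"dy": 45,"dz": 0,"yaw": 0},
  {"claw": 0,"dx": 0,"dy": 66,"dz": 0,"yaw": 0},
  {"claw": 0,"dx": 10,"dy": 68,"dz": 0,"yaw": 0},
  {"claw": 0,"dx": 25,"dy": 68,"dz": 0,"yaw": 0},
  {"claw": 0,"dx": 45,"dy": 68,"dz": 0,"yaw": 0},
  {"claw": 0,"dx": 65,"dy": 68,"dz": 0,"yaw": 0},
  {"claw": 0,"dx": 65,"dy": 68,"dz": 0,"yaw": 0},
  {"claw": 0,"dx": 65,"dy": 68,"dz": 0,"yaw": 0},
])

```text
time: 15.53
position: [514.8, 55.1, 238.5]
orientation: [-122.4, 89.7, -92.2]
wrist_force: [-0.4, 0.8, -0.6]
opening: 0.002
```

```bash
python3 - <<'E'
from h import *
info(); 
for r in (68,72,76): print(rel([551-.5*r,-3+.866*r,163]))
snap('scene','s16.png'); snap('wrist','w16.png')
E
python3 -c "
import cv2
b=cv2.imread('pics/s16.png')[150:290,280:420]
cv2.imwrite('pics/p16.png',cv2.resize(b,(560,560),interpolation=2))"
```

```text
t 15.53 pos [514.8  55.1 238.5] F [-0.4  0.8 -0.6] M [ 0.01 -0.    0.01] open 0.002 
joints [ -0.9   4.7 -14.   71.2  -0.3  58.9]
axes x [-2.0e-04 -4.7e-03 -1.0e+00] y [-0.503   0.8642 -0.004 ] z [ 0.8643  0.503  -0.0025]
[75.5 -0.1  2.5]
[75.5  3.9  2.5]
[75.5  7.9  2.5]
```

View pics/p16.png

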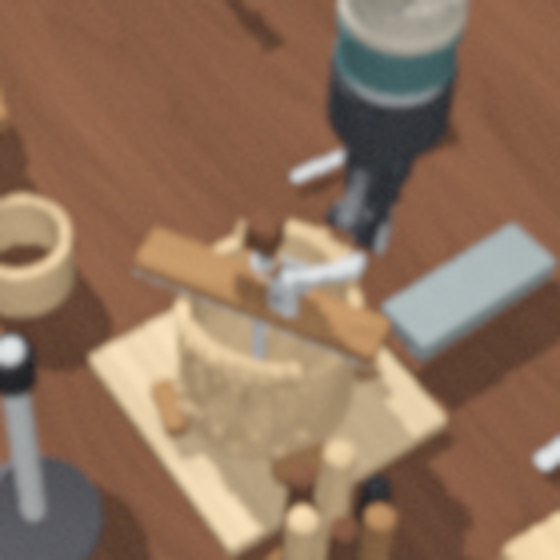

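View pics/w16.png

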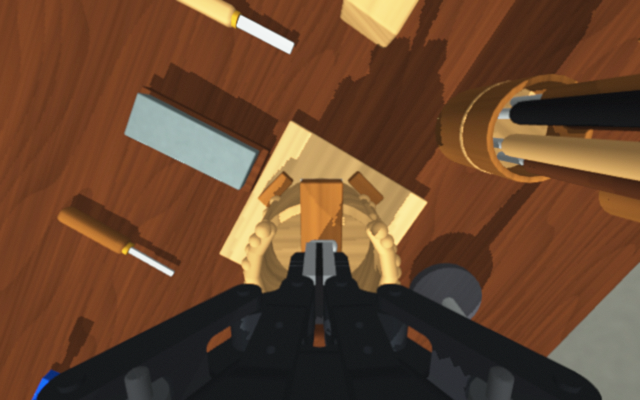

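The fingers line up with the lever's end. I'll press in stages.

Call:
carry_out([
  {"claw": 0,"dx": 8,"dy": 0,"dz": 2,"yaw": 0},
  {"claw": 0,"dx": 14,"dy": 0,"dz": 2,"yaw": 0},
  {"claw": 0,"dx": 18,"dy": 0,"dz": 2,"yaw": 0},
  {"claw": 0,"dx": 22,"dy": 1,"dz": 2,"yaw": 0},
  {"claw": 0,"dx": 26,"dy": 1,"dz": 2,"yaw": 0},
  {"claw": 0,"dx": 30,"dy": 2,"dz": 2,"yaw": 0},
  {"claw": 0,"dx": 34,"dy": 2,"dz": 2,"yaw": 0},
])

```text
time: 16.22
position: [517.6, 58.9, 207.8]
orientation: [-49.5, 89.7, -19.2]
wrist_force: [-1.5, 2.6, 4.0]
opening: -0.0
```

```bash
python3 - <<'E'
from h import *
info(); 
snap('scene','s17.png')
E
python3 -c "
import cv2
b=cv2.imread('pics/s17.png')[150:290,280:420]
cv2.imwrite('pics/p17.png',cv2.resize(b,(560,560),interpolation=2))"
```

```text
t 16.22 pos [517.6  58.9 207.8] F [-1.5  2.6  4. ] M [0.61 0.32 0.02] open -0.0 
joints [ -0.6   5.9 -16.5  67.2  -0.1  59.2]
axes x [ 0.0055 -0.0019 -1.    ] y [-0.5036  0.8639 -0.0045] z [0.8639 0.5036 0.0038]
```

View pics/p17.png

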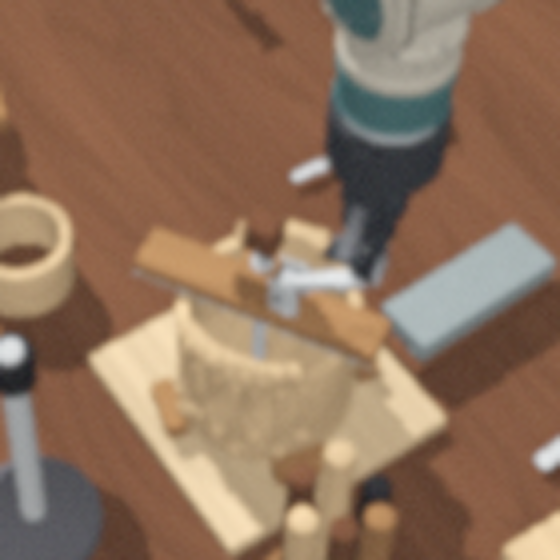

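Contact: the lever is swinging down with about 4 N. I'll continue, moving slightly outward with it.

Call:
carry_out([
  {"claw": 0,"dx": 3,"dy": 1,"dz": 0,"yaw": 0},
  {"claw": 0,"dx": 6,"dy": 2,"dz": 0,"yaw": 0},
  {"claw": 0,"dx": 9,"dy": 3,"dz": 0,"yaw": 0},
  {"claw": 0,"dx": 12,"dy": 4,"dz": 0,"yaw": 0},
  {"claw": 0,"dx": 15,"dy": 4,"dz": 0,"yaw": 0},
  {"claw": 0,"dx": 18,"dy": 5,"dz": 0,"yaw": 0},
  {"claw": 0,"dx": 21,"dy": 6,"dz": 0,"yaw": 0},
  {"claw": 0,"dx": 24,"dy": 6,"dz": 0,"yaw": 0},
])

```text
time: 16.93
position: [514.3, 63.7, 182.4]
orientation: [-63.8, 89.7, -33.5]
wrist_force: [-1.2, 2.0, 1.5]
opening: -0.002
```

```bash
python3 - <<'E'
from h import *
info(); 
E
```

```text
t 16.93 pos [514.3  63.7 182.4] F [-1.2  2.   1.5] M [0.16 0.05 0.  ] open -0.002 
joints [  0.    6.7 -18.8  64.2  -0.2  59.8]
axes x [ 0.0045 -0.003  -1.    ] y [-0.5036  0.8639 -0.0048] z [0.864  0.5036 0.0024]
```

Call:
carry_out([
  {"claw": 0,"dx": 3,"dy": 0,"dz": 0,"yaw": 0},
  {"claw": 0,"dx": 6,"dy": 0,"dz": 0,"yaw": 0},
  {"claw": 0,"dx": 9,"dy": 0,"dz": 0,"yaw": 0},
  {"claw": 0,"dx": 12,"dy": 0,"dz": 0,"yaw": 0},
  {"claw": 0,"dx": 14,"dy": 0,"dz": 0,"yaw": 0},
])

```text
time: 17.35
position: [514.2, 63.6, 167.9]
orientation: [-67.8, 89.7, -37.5]
wrist_force: [-0.4, 0.4, 1.3]
opening: -0.002
```

```bash
python3 - <<'E'
from h import *
info(); 
snap('scene','s18.png')
E
python3 -c "
import cv2
b=cv2.imread('pics/s18.png')[150:290,280:420]
cv2.imwrite('pics/p18.png',cv2.resize(b,(560,560),interpolation=2))"
```

```text
t 17.35 pos [514.2  63.6 167.9] F [-0.4  0.4  1.3] M [ 0.13  0.03 -0.02] open -0.002 
joints [ -0.    7.4 -19.9  62.4  -0.2  59.8]
axes x [ 0.0041 -0.0031 -1.    ] y [-0.5035  0.864  -0.0048] z [0.864  0.5035 0.0019]
```

View pics/p18.png

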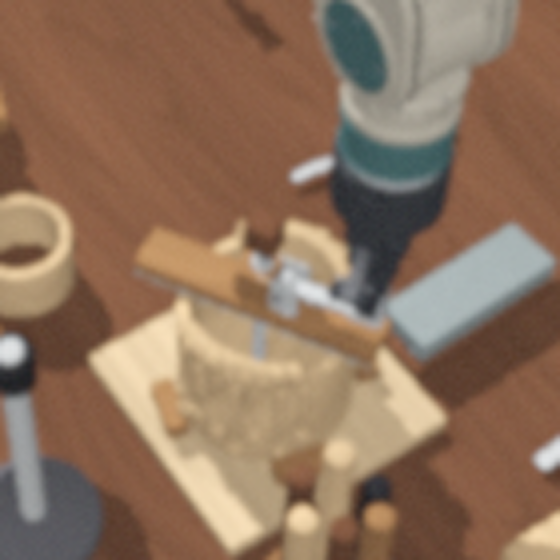

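The lever is nearly level along the beam. I'll creep the last millimetres.

Call:
carry_out([
  {"claw": 0,"dx": 2,"dy": 0,"dz": 0,"yaw": 0},
  {"claw": 0,"dx": 3.5,"dy": 0,"dz": 0,"yaw": 0},
  {"claw": 0,"dx": 5,"dy": 0,"dz": 0,"yaw": 0},
  {"claw": 0,"dx": 5,"dy": 0,"dz": 0,"yaw": 0},
])

```text
time: 17.73
position: [514.1, 63.5, 162.9]
orientation: [-71.9, 89.7, -41.7]
wrist_force: [-1.2, 0.0, 3.4]
opening: 0.002
```

Call:
carry_out([
  {"claw": 0,"dx": 1,"dy": 0,"dz": 0,"yaw": 0},
  {"claw": 0,"dx": 1,"dy": 0,"dz": 0,"yaw": 0},
])

```text
time: 17.9
position: [514.2, 63.5, 162.8]
orientation: [-69.8, 89.7, -39.6]
wrist_force: [-2.7, 0.4, 6.8]
opening: 0.0
```

Call:
carry_out([
  {"claw": 0,"dx": 1.5,"dy": 0,"dz": 0,"yaw": 0},
  {"claw": 0,"dx": 1.5,"dy": 0,"dz": 0,"yaw": 0},
  {"claw": 0,"dx": 1.5,"dy": 0,"dz": 0,"yaw": 0},
])

```text
time: 18.15
position: [514.2, 63.5, 162.6]
orientation: [-66.8, 89.7, -36.5]
wrist_force: [-3.8, 0.8, 9.5]
opening: 0.003
```

Call:
carry_out([
  {"claw": 0,"dx": -10,"dy": 0,"dz": 0,"yaw": 0},
  {"claw": 0,"dx": -40,"dy": 0,"dz": 0,"yaw": 0},
  {"claw": 0,"dx": -75,"dy": 0,"dz": 0,"yaw": 0},
  {"claw": 0,"dx": -110,"dy": 0,"dz": 0,"yaw": 0},
  {"claw": 0,"dx": -145,"dy": -25,"dz": 0,"yaw": 0},
  {"claw": 0,"dx": -155,"dy": -55,"dz": 0,"yaw": 0},
  {"claw": 0,"dx": -155,"dy": -75,"dz": 0,"yaw": 0},
  {"claw": 0,"dx": -155,"dy": -77,"dz": 0,"yaw": 0},
  {"claw": 0,"dx": -155,"dy": -77,"dz": 0,"yaw": 0},
])

```text
time: 18.9
position: [552.6, -3.3, 318.1]
orientation: [-66.3, 89.7, -36.1]
wrist_force: [0.4, 0.1, -0.5]
opening: 0.002
```

```bash
python3 meas.py 19; python3 -c "
from h import *
snap('scene','s19.png');snap('top','t19.png')"; python3 -c "
import cv2
b=cv2.imread('pics/s19.png')[150:290,280:420]
cv2.imwrite('pics/p19.png',cv2.resize(b,(560,560),interpolation=2))"
```

```text
t 18.9 pos [552.6  -3.3 318.1] F [ 0.4  0.1 -0.5] M [ 0.   -0.03 -0.03] open 0.002 
joints [-7.   6.4 -2.7 80.6 -0.2 52.9]
axes x [ 0.0045 -0.0033 -1.    ] y [-0.5019  0.8649 -0.0052] z [0.8649 0.5019 0.0023]
beam 1426 [-1.400000e-03 -3.300000e-03  1.401122e+02] x [-64.2  90. ] y [-14.8  14.9]
handle 967 top z [221.  222.1] ((-4.354025840759277, -0.7489404678344727), (26.20208740234375, 23.989078521728516), 0.49380359053611755)
lever 30 96 z [160.4 161.5 162.3] y [-5.6  5.3]
lever 38 96 z [160.5 161.3 162.4] y [-5.5  5.3]
lever 46 108 z [160.5 161.3 162. ] y [-5.5  5.3]
lever 54 100 z [160.5 161.4 162.3] y [-6.4  5.3]
lever 62 141 z [160.2 161.5 162.5] y [-8.2  7.4]
lever 70 169 z [160.3 161.7 162.7] y [-9.2  8.1]
lever 78 164 z [160.7 161.7 162.7] y [-9.1  8. ]
lever 86 56 z [159.4 160.9 161.7] y [-8.   7.1]
```

View pics/w19.png

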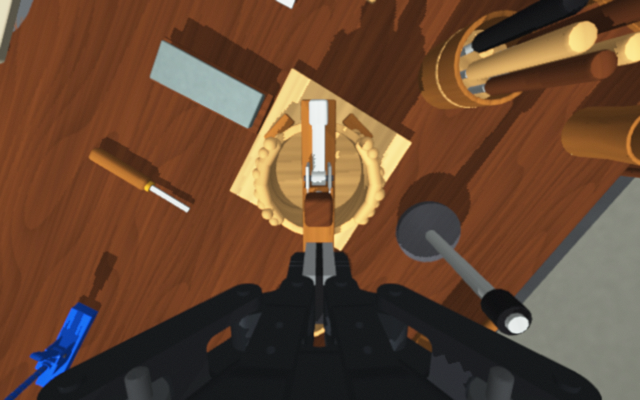

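View pics/p19.png

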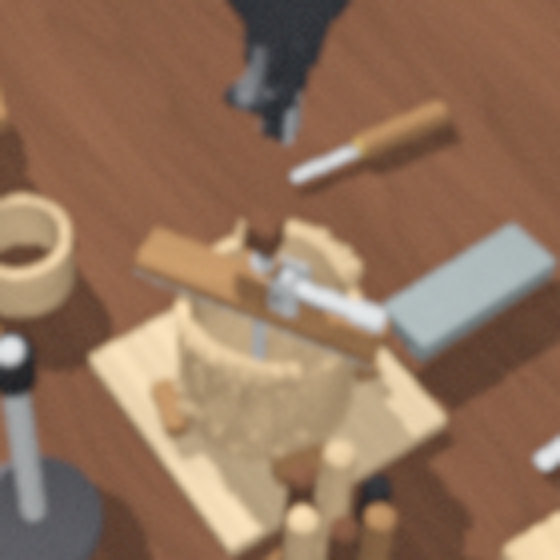

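View pics/t19.png

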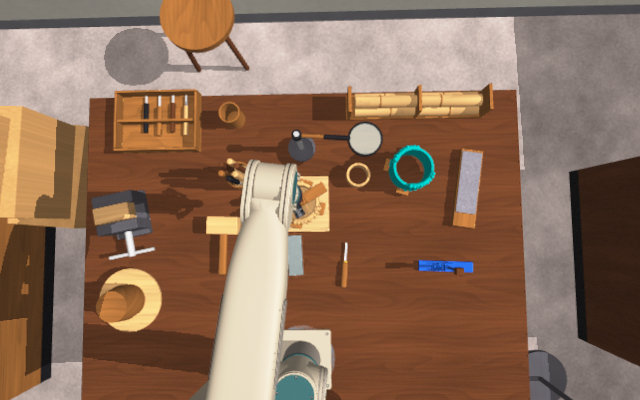

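The lever reads level along its whole length (z≈161.5). The beam is flat, the handle-to-beam height hasn't changed, the lens is clear, and nothing touches the arm. I'm handing in.

```bash
python3 -c "
from h import *
info(); print(robot.finish_job())"
```

```text
t 19.05 pos [551.3  -1.8 317.2] F [-0.2  0.1 -0.4] M [-0.02  0.02 -0.07] open -0.0 
joints [-6.8  6.3 -2.9 80.7 -0.1 52.9]
axes x [ 0.0025 -0.0028 -1.    ] y [-0.5041  0.8637 -0.0037] z [8.637e-01 5.041e-01 8.000e-04]
the job is handed in; nothing more can be done
None
```

The job is handed in at 19 s of the 61 s. The gauge stands locked on the pot with its rod on the bottom; no verdict was reported.

**What I did:** I swung the magnifier about 70° or more to -y, away from the jar. I then set the gauge across the plain rim, with the beam at 120° because the pot is turned about 30°. The rod went down until the wrist read about 8 N at the bottom. After releasing the grip, I pressed the lever to its stop at about 9.5 N, a little over the suggested 3 to 8 N. Then I moved the arm clear.

**Last checks:**
- **Beam:** flat, with its underside about 124 mm above the bench against a 125 mm rim; measured tilt is under 0.005 rad.
- **Rod:** about 4 mm from the pot's axis. Its extension came out at about 76 mm and the camera's pot depth at about 75 mm. The height from beam to handle did not change when the lever locked.
- **Lever:** level along its whole length, so fully down.
- **Bench:** in the last top view the lens is far from the pot. The whetstone, ring and one gouge look unmoved. The arm hides part of the jar, part of the mallet and the other gouge there, but all three show no shift in the last wrist and scene views that include them.
- **Arm:** no contact force, standing about 100 mm above the gauge.

**Disagreements:** The cameras differed by up to about 5 mm on the pot's centre. I used the wrist camera and top view value, well within the 22 mm allowed. The wrist also read -2 to -3.5 N partway through lowering the rod, where I expected about +0.5 N. The pictures showed the beam seated and the rod sliding normally.

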